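Lock the office stamps away

TASK

Put the office stamps away for the night: swing the tray's keeper bar open, clear of the compartments, take the ink bottle out of the tray and stand it upright on the cork coaster, and stand every dark red stamp from the desk upright in a compartment of its own, leaving the grey stamp in the tray. When everything is in its place, swing the keeper bar fully shut until it snaps into its catch, and only then lock the tray by pressing the yellow, the blue and the green key in that order, one at a time and each fully down. Leave the tumbler, the stapler and the ink pad tin where they are.

Things in the scene. Friction and masses are not known exactly. Their poses are not given: they have to be found in the camera images.
- tray: Grey tray with blue front, fixed: five square compartments in a row along its y. Origin: centre of the underside; x across the row, z up. Compartments 52 x 52 mm inside, centres at x = 0, y = -112, -56, 0, 56, 112; floor top z = 5, rim and dividers (4 thick) to z = 24 mm. Hinge post of the keeper bar at y = +168; blue catch at y = -162, top z = 88 mm.
- keeper (a joint): Angle of the keeper bar about its upright hinge axis (rad). 0: shut, the bar lies over the row along the tray's -y, nose in the catch; grows as the nose swings to the tray's +x; stop at 1.4. A spring pawl resists (about 7 N at the red knob) from 0.05 to 0.025, then the nose snaps in, below 0.016. It stays where left. Compartments are clear from about 1.0.
- keeper_hinge (a point): Point on the bar's hinge axis, at the bar's mid height (78 mm above the desk).
- keeper_knob (a point): Middle of the upright round red knob on top of the steel bar: 18 dia, 36 high, from z = 83 to 119 mm above the desk; the point lies 205 mm from the hinge axis, 101 mm above the desk. The bar is 14 wide and 10 thick (z 73 to 83), its nose 330 mm from the axis; it passes over stamps and bottle.
- ink: Ink bottle: squat light red body 42 dia x 28, dark red cap 19 dia from z = 36 to the top at 60 mm, 0.12 kg; stands in a compartment at the start. Origin: centre of the underside, z up.
- coaster: Square cork coaster fixed on the desk, 110 x 110 x 3 mm. Origin: centre of the underside.
- stamp_grey: Grey rubber stamp, standing: base 38 dia x 14, then a neck 16 dia (z 14 to 35), then a round grip knob 25 dia from z 35 to its top at 58 mm. Heavy base, about 0.15 kg. Origin: centre of the underside, z up the handle. Stands in a compartment of the tray.
- stamp1: Dark red rubber stamp, standing: base 38 dia x 14, then a neck 16 dia (z 14 to 35), then a round grip knob 25 dia from z 35 to its top at 58 mm. Heavy base, about 0.15 kg. Origin: centre of the underside, z up the handle. On the desk at the start; two to four of the four are present.
- stamp2: Dark red rubber stamp, standing: base 38 dia x 14, then a neck 16 dia (z 14 to 35), then a round grip knob 25 dia from z 35 to its top at 58 mm. Heavy base, about 0.15 kg. Origin: centre of the underside, z up the handle. On the desk at the start; two to four of the four are present.
- stamp3: Dark red rubber stamp, standing: base 38 dia x 14, then a neck 16 dia (z 14 to 35), then a round grip knob 25 dia from z 35 to its top at 58 mm. Heavy base, about 0.15 kg. Origin: centre of the underside, z up the handle. On the desk at the start; two to four of the four are present.
- stamp4: Dark red rubber stamp, standing: base 38 dia x 14, then a neck 16 dia (z 14 to 35), then a round grip knob 25 dia from z 35 to its top at 58 mm. Heavy base, about 0.15 kg. Origin: centre of the underside, z up the handle. On the desk at the start; two to four of the four are present.
- key_yellow (a joint): Travel of the yellow key, 0 up to 0.006 m fully down; springs back. Takes 5 N.
- key_blue (a joint): Travel of the blue key, 0 up to 0.006 m fully down; springs back. Takes 5 N.
- key_green (a joint): Travel of the green key, 0 up to 0.006 m fully down; springs back. Takes 5 N.
- key_yellow_top (a point): Centre of the top of the yellow key: upright round button 26 dia, its top 36 mm above the desk when up; the three keys stand in a row 48 mm apart on a white panel, in any order.
- key_blue_top (a point): Centre of the top of the blue key: upright round button 26 dia, its top 36 mm above the desk when up; the three keys stand in a row 48 mm apart on a white panel, in any order.
- key_green_top (a point): Centre of the top of the green key: upright round button 26 dia, its top 36 mm above the desk when up; the three keys stand in a row 48 mm apart on a white panel, in any order.
- tumbler: Glass tumbler, 68 dia x 110 mm, to be left alone. Origin: centre of the underside.
- stapler: Blue and black stapler, 130 x 32 x 52 mm, to be left alone. Origin: centre of the underside.
- tin: Ink pad tin, 75 x 110 x 20 mm, to be left alone. Origin: centre of the underside.

How it is judged:
By the outcome, as a careful person would: the job done as asked, in the order asked, and still so for the second after the job is handed in, with the robot touching nothing.
Of stamp1, stamp2, stamp3, stamp4 only 2 to 4 are there at a start; the rules pass over those that are not, and their reading is None.
At some moment in a run one of stamp1, stamp2, stamp3, stamp4, ink may be knocked a few centimetres aside while the robot is not near it.
Once in a run the grip may slacken for a moment while it holds something.
It also fails if it takes over 210 s, if anything falls off the work surface, if the arm or the gripper's body presses on something with over 40 N, if the wrist force passes 120 N, or if a joint passes its speed limit or range.

ROBOT

A 6-joint arm with a two-finger parallel gripper is mounted at the origin on the work surface. World frame = base frame: x ahead of the robot, y to its left, z up, the work surface at z = 0. Lengths are in m, angles in rad, forces in N, time in s.
With the tool pointing down it reaches from about 0.35 to 0.975 m from the base axis. Payload 4.9 kg.
Tool frame: the origin (TCP) lies at the very end of the fingers, on their centre line; the grasp point (between the pads) lies 19 mm behind it; z points along the fingers, y is the line along which they close (so a half turn about z gives the same grasp; the last joint's range is limited). The gripper opens to 85 mm and grips with 20 to 120 N. Pads are 22 mm wide; open, the fingers measure 114 mm over their backs; the gripper's body (76 mm by 85 mm) begins 54 mm behind the grasp point. The pads swing forward as they close: fully open they stand 13 mm farther back than shut.
Start: joints at [1.146, 0.053, 1.613, -0, 1.476, -0.119], TCP at [0.188, 0.596, 0.231] pointing down, gripper open.
Joint ranges: [-3.01, 3.01], [-1.01, 2.22], [0.06, 2.58], [-1.02, 4.17], [0.09, 2.62], [-3.14, 3.14]. Speed limits (rad/s): [2.57, 2.57, 3.14, 3.14, 3.14, 3.14].

INTERFACE

Orientations are given as a unit quaternion [w, x, y, z].
In Python, from plant import monitor, vision, manip gives the robot as it stands. The module is installed in compiled form; this text tells all that it offers.
- The arm moves only by the tool arm_command, never from a script. Its argument "rows" is a list of rows, each a list of 3 entries, a list of its own where there are three numbers: the finger opening in mm, from 0 to 85.4, then the shift along the world's x, y, z in units of 30 cm (1.0 is 30 cm), then the turn, a rotation vector about the world's x, y, z in units of pi/2 rad (1.0 is pi/2 rad). In form: [[claw, [x, y, z], [wx, wy, wz]], ...]. A call has 1 to 12 rows; each row is the pose to reach, as a shift and turn from the pose commanded when the call began; what a row does not reach only later rows make up. A row lasts 1/12 s, in which the tool goes at most 41.7 mm and 7.16 degrees, less where a joint would pass 70% of its speed; a pose out of reach is approached as far as the arm can. A call with a number of a shift or a turn outside -1 to 1 is refused whole. A call with a gripper value outside its range is refused whole. The fingers move at their own pace and stop on an object; the grip force is fixed at half the most. Time passes only in rows, so rows that repeat a pose let the fingers close. It gives the time, the measured TCP pose, the force, the opening and the grip force at its end, in the units of the state.
- monitor.state(): the state, without advancing time (a new reading comes with each control period).
- vision.grab_frame(name): name is "scene" or "top" or "wrist"; returns a dict with "color" (480x640x3 uint8, red, green, blue), "z_map" (480x640 float32, m along the optical axis (not along the pixel's ray), 0 where there is no reading), "mtx" (3x3 intrinsics, pixels), "R" (3x3) and "t" (3): a world point X has camera coordinates R X + t. Camera axes: x right, y down, z forward; pixel columns grow to the right and rows downward; lengths in m; the calibration is good to about 2 mm. The wrist camera is an equidistant fisheye: a pixel r from the principal point sees the ray r / f radians off the axis. A picture is of the moment at which its call begins.
- manip.job_done(): hands the job in; it is judged then, once.
The state is a dict: "time": time; "joint_pos": joint angles; "joint_vel": joint speeds; "joint_efforts": joint torques, N m; "tool_pos": TCP position; "tool_rot": TCP orientation; "contact_force": force on the tool from outside, world axes, zero at the start; "ft_torque": the same for the moment, N m; "gripper_width": opening from 0.0 (shut) to 1.0 (fully open); "grasp_force": force on a finger pad.
Only numpy, scipy, OpenCV 4.12 (cv2) and the standard library are available. Lean on these libraries where they do the work, as an engineer would, in place of code of your own. Each camera call takes 0.05 s, during which the arm holds its last target. There are 200 camera calls.

## Working session

There is one attempt and no reset: what is moved stays moved. The work goes in short steps, Python scripts to look and compute and a tool call to move; the robot and the scene stay as the last step left them, time stands still between calls to the robot, and variables do not carry over. Pictures are saved under pics/ and viewed, at most 14 in all, crops included, and the job is handed in when it is done.

Besides the shell and the picture viewer there is one more tool, called as name(argument=value, ...), one argument or row to a line, values as JSON. arm_command: Moves the arm, as the interface text tells. Shifts and turns lie within -1 to 1; 1 stands for 30 cm of shift or pi/2 rad of turn. Its arguments: {"type":"object","properties":{"rows":{"type":"array"}},"required":["rows"]}

```bash
mkdir -p pics
cat > h.py <<'E'
import numpy as np, cv2
from plant import monitor, vision, manip
def grab(n):
    f=vision.grab_frame(n); np.savez('pics/last_%s.npz'%n,**f); return f
def save(f,name,crop=None,s=1):
    im=cv2.cvtColor(f['color'],cv2.COLOR_RGB2BGR)
    if crop: x0,y0,x1,y1=crop; im=im[y0:y1,x0:x1]
    if s!=1: im=cv2.resize(im,None,fx=s,fy=s,interpolation=cv2.INTER_CUBIC)
    cv2.imwrite('pics/'+name,im)
def load(n): return dict(np.load('pics/last_%s.npz'%n))
def pz(f,u,v,z):
    "pixel -> world on plane z"
    K,R,t=f['mtx'],f['R'],f['t']; d=R.T@np.linalg.inv(K)@[u,v,1]; c=-R.T@t
    return c+d*(z-c[2])/d[2]
def pd(f,u,v,r=1):
    "pixel -> world from depth"
    K,R,t=f['mtx'],f['R'],f['t']; w=f['z_map'][v-r:v+r+1,u-r:u+r+1]; d=np.median(w[w>0])
    return R.T@(d*(np.linalg.inv(K)@[u,v,1])-t)
def cloud(f):
    K,R,t=f['mtx'],f['R'],f['t']; v,u=np.mgrid[:480,:640]
    p=np.stack([u,v,np.ones_like(u)],-1)@np.linalg.inv(K).T*f['z_map'][...,None]
    return (p-t)@R
E
python3 - <<'E'
from h import *
for n in('top','scene'):
    f=grab(n); save(f,n+'1.png'); print(n,f['mtx'].tolist(),(-f['R'].T@f['t']).round(3))
print(monitor.state())
E
```

```text
top [[581.4352451223355, 0.0, 315.65444862240423], [0.0, 581.4352451223355, 244.79693423698598], [0.0, 0.0, 1.0]] [ 0.344 -0.028  1.459]
scene [[483.2933932219587, 0.0, 315.53073844934664], [0.0, 483.2933932219587, 239.0986352503817], [0.0, 0.0, 1.0]] [1.225 0.277 1.118]
{'time': 0.1, 'joint_pos': array([ 1.14600958e+00,  5.32737087e-02,  1.61418320e+00, -3.29739502e-05,
        1.47603176e+00, -1.19020948e-01]), 'joint_vel': array([ 0.00087084, -0.00223975, -0.00128035, -0.00153616,  0.0017264 ,
       -0.00093957]), 'joint_efforts': array([ 6.21320796e-04, -3.94904065e+01, -3.71363461e+01, -1.32075438e-04,
        3.92085480e-03, -9.61232246e-06]), 'tool_pos': array([0.18791797, 0.59546742, 0.23018077]), 'tool_rot': array([-2.38793091e-04,  1.52286410e-01,  9.88335950e-01, -9.17583860e-04]), 'contact_force': array([-0.08112718, -1.1696539 ,  1.05131594]), 'ft_torque': array([ 0.03073276,  0.04857237, -0.07865319]), 'grasp_force': 0.0, 'gripper_width': 1.000800729965325}
```

View pics/top1.png

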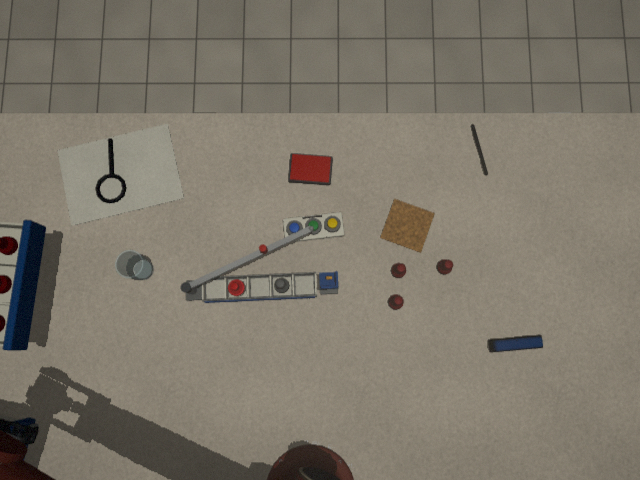

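View pics/scene1.png

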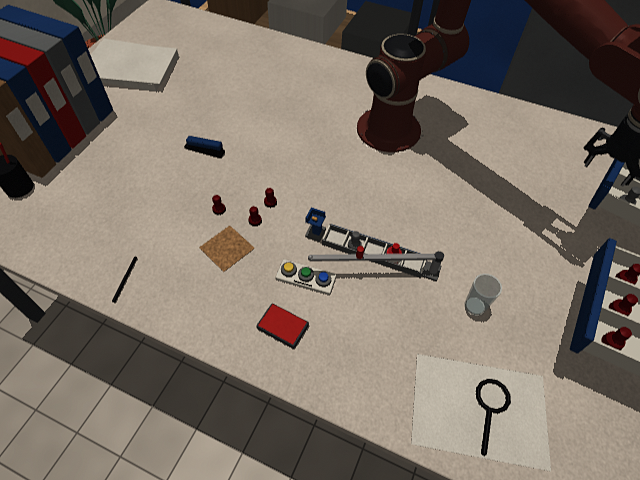

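The top view shows three desk stamps at (399,270), (445,266) and (396,302), the grey stamp at (281,285) and the ink at (236,287). The hinge is at (187,287) and the knob at (263,249). The keys are blue (294,228), green (314,226) and yellow (332,224), and the coaster is at (407,225). The scene view agrees. There is also a rack with red objects at the left edge, which I'll check.

Run:
```python
from h import *
f=load('top'); save(f,'top_c.png',(170,190,460,350),2.7)
g=load('scene'); save(g,'scene_c.png',(190,170,460,310),2.9)
C=cloud(f);D=cloud(g)
for n,u,v in [('rack',12,245),('rack2',10,283),('rackblue',32,285)]: print(n,pd(f,u,v).round(3))
for n,X,fr in(('top',C,f),('scene',D,g)):
    hsv=cv2.cvtColor(fr['color'],cv2.COLOR_RGB2HSV); z=X[...,2]
    red=((hsv[...,0]<8)|(hsv[...,0]>172))&(hsv[...,1]>120)&(hsv[...,2]>40)&(z>.015)&(z<.15)
    k,l,s,c=cv2.connectedComponentsWithStats(red.astype(np.uint8))
    for i in range(1,k):
        if s[i,4]>15:
            P=X[l==i]; top=P[P[:,2]>np.percentile(P[:,2],60)]
            print(n,s[i],c[i].round(1),top.mean(0).round(3),P[:,2].max().round(3))
```

```text
rack [0.565 0.687 0.145]
rack2 [0.479 0.69  0.132]
rackblue [0.474 0.637 0.137]
top [290 154  41  29 978] [310.  167.8] [0.789 0.003 0.025] 0.032
top [  0 237  14  18  84] [  8.1 246.2] [0.565 0.695 0.149] 0.15
top [259 245   8   8  46] [262.7 248.3] [0.564 0.112 0.121] 0.124
top [445 261   8   8  48] [448.3 264.1] [ 0.535 -0.334  0.06 ] 0.065
top [397 264   9   9  53] [401.  267.7] [ 0.528 -0.219  0.06 ] 0.064
top [395 273   9   4  16] [398.8 274.7] [ 0.514 -0.219  0.023] 0.026
top [  0 276   7  17  60] [  3.1 283.6] [0.478 0.698 0.149] 0.15
top [228 279  17  17 215] [235.9 287.2] [0.48  0.182 0.056] 0.072
top [395 296   8   9  52] [398.3 300. ] [ 0.449 -0.211  0.062] 0.068
top [337 470   6  10  18] [339.4 474.2] [ 0.042 -0.069  0.021] 0.024
scene [ 51  99  33  46 728] [ 68.2 122.9] [ 0.497 -0.885  0.122] 0.15
scene [364 118   5  12  20] [366.5 124.1] [ 0.021 -0.072  0.02 ] 0.023
scene [  2 149   7  14  39] [  5.  155.6] [ 0.706 -0.902  0.141] 0.15
scene [265 188   8   6  32] [268.6 190.5] [ 0.454 -0.209  0.057] 0.059
scene [212 195   8   6  33] [215.7 197.6] [ 0.543 -0.334  0.058] 0.06
scene [250 207   7   5  31] [253. 209.] [ 0.535 -0.218  0.058] 0.061
scene [387 243  15  11 110] [394.1 249. ] [0.486 0.185 0.062] 0.067
scene [356 246   8  13  77] [359.6 252. ] [0.57  0.112 0.118] 0.124
scene [620 270  17  14  67] [625.2 276.4] [0.397 0.709 0.149] 0.15
scene [613 299  19  16  96] [620.  307.2] [0.487 0.706 0.148] 0.15
scene [ 258  304   49   41 1040] [282.2 323.7] [0.794 0.004 0.022] 0.026
scene [606 331  19  17 111] [612.9 340.4] [0.574 0.698 0.148] 0.15
```

View pics/top_c.png

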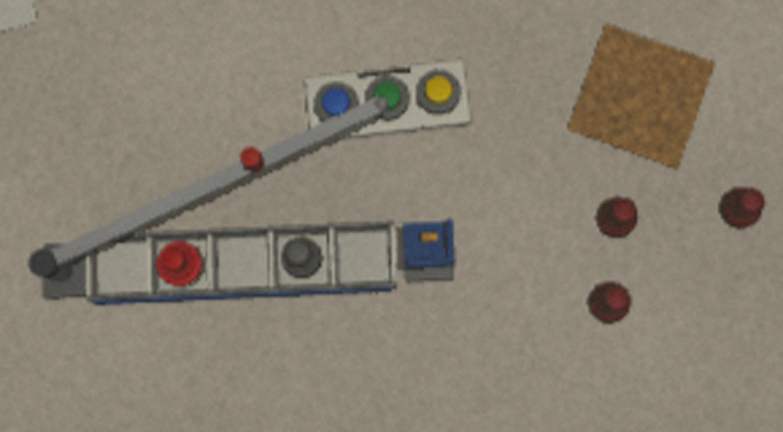

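View pics/scene_c.png

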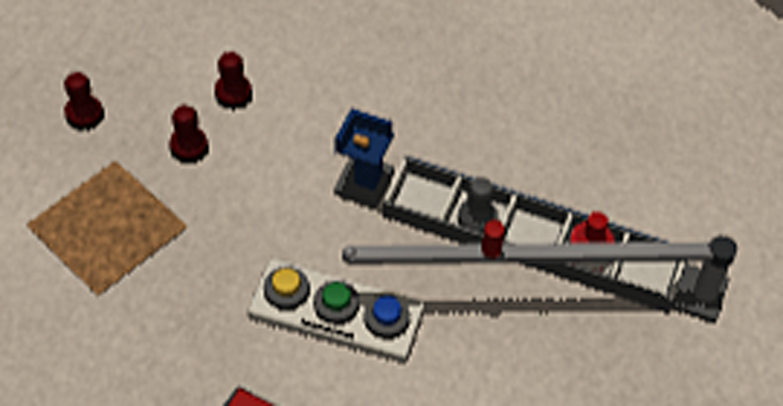

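The top crop shows the compartments in order from the hinge: empty (124,267), ink (177,258), empty, grey (302,252), empty (363,257). The keys are blue (336,101), green (386,95) and yellow (438,90), and the coaster corners are clear. The scene crop shows the same things, with stamp tops at (185,112), (77,78) and (231,59).

```bash
cat >> h.py <<'E'
def tri(obs):
    "obs: list of (frame,u,v) pinhole"
    A=np.zeros((3,3));b=np.zeros(3)
    for f,u,v in obs:
        K,R,t=f['mtx'],f['R'],f['t'];d=R.T@np.linalg.inv(K)@[u,v,1];d/=np.linalg.norm(d);c=-R.T@t
        M=np.eye(3)-np.outer(d,d);A+=M;b+=M@c
    return np.linalg.solve(A,b)
E
python3 - <<'E'
from h import *
f=load('top');g=load('scene')
T=lambda x,y:(170+x/2.7-.3,190+y/2.7-.3)
S=lambda x,y:(190+x/2.9-.3,170+y/2.9-.3)
L=dict(hinge=((43,262),(722,246),.09),knob=((252,157),(493,228),.119),ink=((178,258),(597,219),.065),grey=((302,252),(480,187),.058),
 blue=((336,101),(388,308),.036),green=((386,95),(337,294),.036),yellow=((438,90),(286,279),.036),
 s1=((623,210),(185,112),.058),s2=((748,201),(77,78),.058),s3=((615,295),(231,59),.058))
for n,(a,b,z) in L.items():
    print(n,tri([(f,*T(*a)),(g,*S(*b))]).round(4),pz(f,*T(*a),z).round(4),pz(g,*S(*b),z).round(4))
for n,p,z in [('c-112',(363,257),.005),('c0',(243,262),.005),('c112',(124,268),.005)]+[('coas',p,.003) for p in((605,24),(714,62),(679,168),(568,129))]: print(n,pz(f,*T(*p),z).round(4))
for n,u,v in[('c-112',304,285),('c0',259,287),('hinge',186,287),('bar',232,265)]: print(n,pd(f,u,v).round(4))
E
```

```text
hinge [0.4762 0.2956 0.0829] [0.4753 0.2947 0.09  ] [0.4816 0.2948 0.09  ]
knob [0.5652 0.1103 0.1139] [0.5642 0.1102 0.119 ] [0.5687 0.1107 0.119 ]
ink [0.4816 0.182  0.0613] [0.4817 0.1801 0.065 ] [0.4837 0.1837 0.065 ]
grey [0.4883 0.071  0.0535] [0.4881 0.07   0.058 ] [0.4912 0.0726 0.058 ]
blue [0.6314 0.0425 0.0311] [0.6305 0.0421 0.036 ] [0.634  0.0437 0.036 ]
green [ 0.6374 -0.0045  0.0311] [ 0.6362 -0.0041  0.036 ] [ 0.6402 -0.0037  0.036 ]
yellow [ 0.6424 -0.053   0.0307] [ 0.641  -0.0522  0.036 ] [ 0.6455 -0.0522  0.036 ]
s1 [ 0.5275 -0.2188  0.0539] [ 0.5268 -0.2178  0.058 ] [ 0.5303 -0.2174  0.058 ]
s2 [ 0.5364 -0.3323  0.0559] [ 0.5353 -0.33    0.058 ] [ 0.5382 -0.333   0.058 ]
s3 [ 0.4508 -0.2095  0.0558] [ 0.4506 -0.2091  0.058 ] [ 0.4524 -0.2086  0.058 ]
c-112 [0.489 0.017 0.005]
c0 [0.484  0.1285 0.005 ]
c112 [0.4781 0.239  0.005 ]
coas [ 0.7124 -0.2117  0.003 ]
coas [ 0.6755 -0.3142  0.003 ]
coas [ 0.5738 -0.2784  0.003 ]
coas [ 0.6107 -0.1751  0.003 ]
c-112 [0.4885 0.0173 0.008 ]
c0 [0.4833 0.1301 0.0062]
hinge [0.4753 0.2953 0.0833]
bar [0.5282 0.1872 0.0842]
```

arm_command(
  rows=[
    [60,[0.4,-0.5,0],[0,0,-0.26]],
    [60,[0.8,-1.0,0],[0,0,-0.52]],
    [60,[0.8,-1.0,0],[0,0,-0.52]],
    [60,[0.8,-1.0,0],[0,0,-0.52]],
    [60,[0.8,-1.0,0],[0,0,-0.52]],
    [60,[0.8,-1.0,0],[0,0,-0.52]],
    [60,[0.8,-1.0,0],[0,0,-0.52]],
    [60,[0.8,-1.0,0],[0,0,-0.52]],
    [60,[0.8,-1.0,0],[0,0,-0.52]],
    [60,[0.8,-1.0,0],[0,0,-0.52]],
    [60,[0.8,-1.0,0],[0,0,-0.52]],
    [60,[0.8,-1.0,0],[0,0,-0.52]],
  ],
)

```text
time: 1.1
tool_pos: [0.4279, 0.296, 0.2308]
tool_rot: [-0.001, 0.533, 0.846, -0.0]
contact_force: [0.2, 0.6, -0.9]
gripper_width: 0.703
grasp_force: 0.0
```

arm_command(
  rows=[
    [60,[0.23,-0.309,0],[0,0,0]],
    [60,[0.46,-0.618,0],[0,0,0]],
    [60,[0.46,-0.618,0],[0,0,0]],
    [60,[0.46,-0.618,0],[0,0,0]],
    [60,[0.46,-0.618,0],[0,0,0]],
    [60,[0.46,-0.618,0],[0,0,0]],
    [60,[0.46,-0.618,0],[0,0,0]],
    [60,[0.46,-0.618,0],[0,0,0]],
  ],
)

```text
time: 1.77
tool_pos: [0.566, 0.1116, 0.2308]
tool_rot: [-0.001, 0.532, 0.847, -0.0]
contact_force: [-0.2, 0.1, 0.6]
gripper_width: 0.702
grasp_force: 0.0
```

Run:
```python
from h import *
w=grab('wrist'); save(w,'w1.png'); print(w['mtx'],w['R'],-w['R'].T@w['t'],monitor.state()['tool_pos'])
```

```text
[[371.64829954   0.         321.2238811 ]
 [  0.         371.64829954 237.1075686 ]
 [  0.           0.           1.        ]] [[ 9.01025768e-01  4.33765536e-01 -1.61379854e-04]
 [ 4.09970681e-01 -8.51477009e-01  3.26972389e-01]
 [ 1.41691942e-01 -2.94676709e-01 -9.45033878e-01]] [0.52845208 0.18823438 0.37411546] [0.56555428 0.11228737 0.23086873]
```

View pics/w1.png

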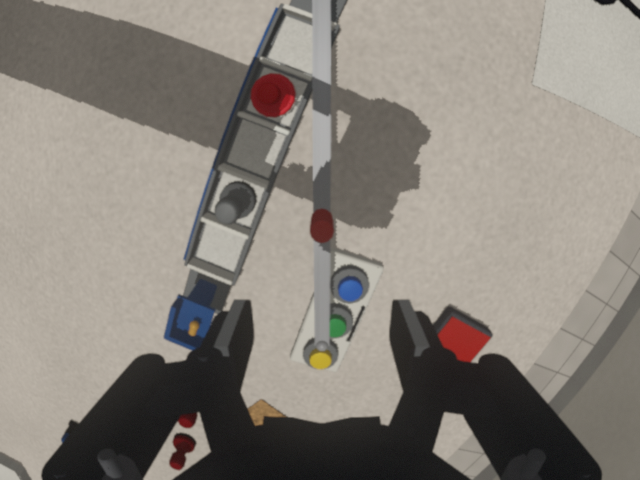

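The wrist view shows the knob at (321,226) centred between the fingers, with ink at (272,95), the grey stamp at (229,206), and keys at (350,290), (338,327) and (320,360).

```bash
cat >> h.py <<'E'
def fe(f,u,v,z):
    "fisheye pixel -> world at height z"
    K,R,t=f['mtx'],f['R'],f['t'];x=np.array([u-K[0,2],v-K[1,2]]);r=np.hypot(*x);th=r/K[0,0]
    d=R.T@np.r_[np.sin(th)*x/max(r,1e-9),np.cos(th)];c=-R.T@t
    return c+d*(z-c[2])/d[2]
def fproj(f,X):
    p=f['R']@X+f['t'];r=np.hypot(*p[:2]);th=np.arctan2(r,p[2]);return f['mtx'][:2,2]+f['mtx'][0,0]*th*p[:2]/r
E
python3 - <<'E'
from h import *
w=load('wrist')
for n,u,v,z in[('knob',321,226,.101),('ink',272,94,.06),('grey',229,207,.052),('blue',350,290,.036),('green',338,327,.036),('yellow',320,360,.036),('c0',257,149,.005),('c-112',220,247,.005)]: print(n,fe(w,u,v,z).round(4))
E
```

```text
knob [0.5653 0.1112 0.101 ]
ink [0.4842 0.1858 0.06  ]
grey [0.4883 0.0775 0.052 ]
blue [0.6305 0.044  0.036 ]
green [ 0.6397 -0.0015  0.036 ]
yellow [ 0.6419 -0.0507  0.036 ]
c0 [0.4857 0.1292 0.005 ]
c-112 [0.4895 0.0151 0.005 ]
```

arm_command(
  rows=[
    [60,[0,0,-0.12],[0,0,0]],
    [60,[0,0,-0.24],[0,0,0]],
    [60,[0,0,-0.34],[0,0,0]],
    [60,[0,0,-0.42],[0,0,0]],
    [60,[0,0,-0.46],[0,0,0]],
    [60,[0,0,-0.46],[0,0,0]],
    [5,[0,0,-0.46],[0,0,0]],
    [5,[0,0,-0.46],[0,0,0]],
    [5,[0,0,-0.46],[0,0,0]],
    [5,[0,0,-0.46],[0,0,0]],
    [5,[0,0,-0.46],[0,0,0]],
    [5,[0,0,-0.46],[0,0,0]],
  ],
)

```text
time: 2.82
tool_pos: [0.5678, 0.111, 0.096]
tool_rot: [0.001, 0.532, 0.847, 0.001]
contact_force: [-1.8, 1.2, 5.4]
gripper_width: 0.188
grasp_force: 58.5
```

```bash
cat >> h.py <<'E'
def arc(H,p0,dphi,n):
    "shift rows (units) along the keeper arc from p0 by dphi"
    v=np.array(p0)-H
    for k in range(1,n+1):
        a=dphi*k/n;c,s=np.cos(a),np.sin(a);q=np.array([c*v[0]-s*v[1],s*v[0]+c*v[1]])-v
        print((q/.3).round(3).tolist(),round(a/(np.pi/2),3))
E
python3 -c "
from h import *
arc(np.array([.476,.2965]),[.566,.1105],.85,11)"
```

```text
[0.047, 0.025] 0.049
[0.092, 0.054] 0.098
[0.134, 0.086] 0.148
[0.174, 0.121] 0.197
[0.212, 0.159] 0.246
[0.246, 0.2] 0.295
[0.276, 0.243] 0.344
[0.304, 0.289] 0.394
[0.328, 0.336] 0.443
[0.348, 0.386] 0.492
[0.364, 0.436] 0.541
```

arm_command(
  rows=[
    [5,[0.047,0.025,0],[0,0,0.049]],
    [5,[0.092,0.054,0],[0,0,0.098]],
    [5,[0.134,0.086,0],[0,0,0.148]],
    [5,[0.174,0.121,0],[0,0,0.197]],
    [5,[0.212,0.159,0],[0,0,0.246]],
    [5,[0.246,0.2,0],[0,0,0.295]],
    [5,[0.276,0.243,0],[0,0,0.344]],
    [5,[0.304,0.289,0],[0,0,0.394]],
    [5,[0.328,0.336,0],[0,0,0.443]],
    [5,[0.348,0.386,0],[0,0,0.492]],
    [5,[0.364,0.436,0],[0,0,0.541]],
    [5,[0.364,0.436,0],[0,0,0.541]],
  ],
)

```text
time: 3.82
tool_pos: [0.6767, 0.2444, 0.096]
tool_rot: [0.001, 0.134, 0.991, 0.001]
contact_force: [-3.0, 1.1, 8.3]
gripper_width: 0.188
grasp_force: 59.5
```

arm_command(
  rows=[
    [60,[0,0,0],[0,0,0]],
    [60,[0,0,0],[0,0,0]],
    [60,[0,0,0],[0,0,0]],
    [60,[0,0,0],[0,0,0]],
    [60,[0,0,0.1],[0,0,0]],
    [60,[0,0,0.2],[0,0,0]],
    [60,[0,0,0.32],[0,0,0]],
    [60,[0,0,0.45],[0,0,0]],
    [60,[0,0,0.45],[0,0,0]],
  ],
)

```text
time: 4.57
tool_pos: [0.6793, 0.2418, 0.2397]
tool_rot: [0.007, 0.136, 0.991, 0.003]
contact_force: [0.8, -0.7, 2.3]
gripper_width: 0.702
grasp_force: 0.0
```

Run:
```python
from h import *
f=grab('top'); save(f,'top2.png',(120,130,500,360),2.1)
s=monitor.state();print(s['time'],s['tool_pos'],s['joint_pos'].round(2))
```

```text
4.6167 [0.67831858 0.24156999 0.23594499] [ 0.24  0.26  1.37 -0.    1.5  -1.06]
```

View pics/top2.png

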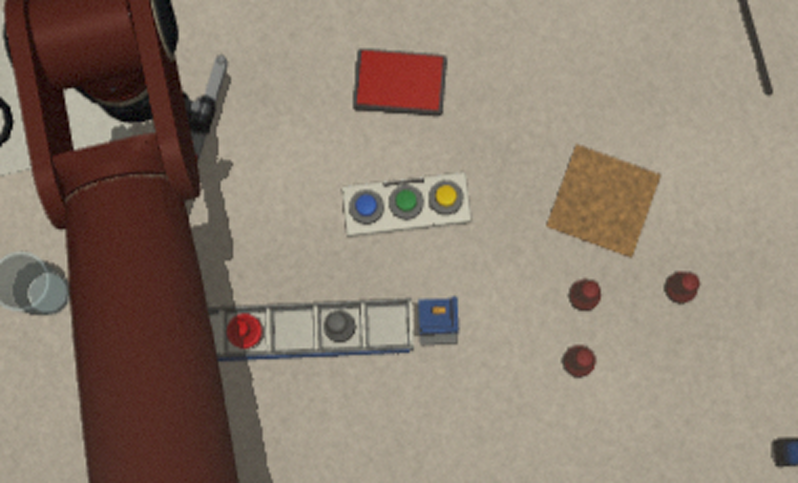

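The bar is now open, with its nose at (222,60). Everything else is unmoved. Next is the ink.

arm_command(
  rows=[
    [60,[-0.2,-0.06,0],[0,0,-0.1]],
    [60,[-0.4,-0.12,0],[0,0,-0.3]],
    [60,[-0.642,-0.192,0],[0,0,-0.5]],
    [60,[-0.642,-0.192,0],[0,0,-0.796]],
    [60,[-0.642,-0.192,0],[0,0,-0.796]],
    [60,[-0.642,-0.192,0],[0,0,-0.796]],
    [60,[-0.642,-0.192,0],[0,0,-0.796]],
    [60,[-0.642,-0.192,0],[0,0,-0.796]],
    [60,[-0.642,-0.192,-0.1],[0,0,-0.796]],
    [60,[-0.642,-0.192,-0.193],[0,0,-0.796]],
    [60,[-0.642,-0.192,-0.193],[0,0,-0.796]],
    [60,[-0.642,-0.192,-0.193],[0,0,-0.796]],
  ],
)

```text
time: 5.62
tool_pos: [0.4809, 0.1831, 0.1678]
tool_rot: [-0.002, 0.689, 0.725, -0.002]
contact_force: [-0.4, -1.2, -0.1]
gripper_width: 0.706
grasp_force: 0.0
```

arm_command(
  rows=[
    [60,[0,0,0],[0,0,0]],
    [60,[0,0,0],[0,0,0]],
  ],
)

```text
time: 5.78
tool_pos: [0.4839, 0.1839, 0.1724]
tool_rot: [0.001, 0.689, 0.724, 0.001]
contact_force: [0.5, -0.3, 0.6]
gripper_width: 0.706
grasp_force: 0.0
```

Run:
```python
from h import *
w=grab('wrist'); save(w,'w2.png'); s=monitor.state();print(s['tool_pos'],s['tool_rot'],s['joint_pos'].round(2))
f=grab('top')
print('tcp-col proj', [fproj(w,np.r_[s['tool_pos'][:2],z]).round(0) for z in (.06,.03)])
```

```text
[0.48394479 0.18399022 0.17250617] [0.00091828 0.68962298 0.7241667  0.00137964] [ 0.22 -0.17  1.92  0.    1.38  0.17]
tcp-col proj [array([322., 232.]), array([322., 221.])]
```

View pics/w2.png

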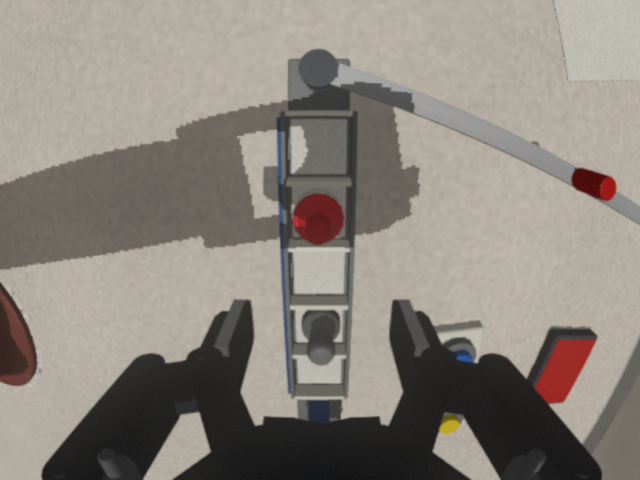

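The wrist view shows the ink body at (318,217), centred in its compartment, with the cap about 3 mm left of the tool line.

arm_command(
  rows=[
    [60,[-0.009,0.007,-0.1],[0,0,0]],
    [60,[-0.009,0.007,-0.2],[0,0,0]],
    [60,[-0.009,0.007,-0.3],[0,0,0]],
    [60,[-0.009,0.007,-0.38],[0,0,0]],
    [60,[-0.009,0.007,-0.44],[0,0,0]],
    [60,[-0.009,0.007,-0.45],[0,0,0]],
    [60,[-0.009,0.007,-0.45],[0,0,0]],
    [5,[-0.009,0.007,-0.45],[0,0,0]],
    [5,[-0.009,0.007,-0.45],[0,0,0]],
    [5,[-0.009,0.007,-0.45],[0,0,0]],
    [5,[-0.009,0.007,-0.45],[0,0,0]],
    [5,[-0.009,0.007,-0.45],[0,0,0]],
  ],
)

```text
time: 6.88
tool_pos: [0.4816, 0.1863, 0.0375]
tool_rot: [0.001, 0.69, 0.724, 0.001]
contact_force: [-1.4, -0.5, 7.4]
gripper_width: 0.2
grasp_force: 58.5
```

arm_command(
  rows=[
    [5,[0,0,0],[0,0,0]],
    [5,[0,0,0.05],[0,0,0]],
    [5,[0,0,0.11],[0,0,0]],
    [5,[0,0,0.17],[0,0,0]],
    [5,[0,0,0.23],[0,0,0]],
    [5,[0,0,0.29],[0,0,0]],
    [5,[0,0,0.35],[0,0,0]],
    [5,[0,0,0.35],[0,0,0]],
    [5,[0,0,0.35],[0,0,0]],
  ],
)

```text
time: 7.63
tool_pos: [0.4807, 0.186, 0.1413]
tool_rot: [0.001, 0.69, 0.724, 0.001]
contact_force: [-0.5, 0.4, -2.0]
gripper_width: 0.205
grasp_force: 58.7
```

arm_command(
  rows=[
    [5,[0.015,-0.04,0],[0,0,0]],
    [5,[0.045,-0.12,0],[0,0,0]],
    [5,[0.08,-0.2,0],[0,0,0]],
    [5,[0.11,-0.29,0],[0,0,0]],
    [5,[0.14,-0.38,0],[0,0,0]],
    [5,[0.18,-0.47,0],[0,0,0]],
    [5,[0.21,-0.56,0],[0,0,0]],
    [5,[0.24,-0.65,0],[0,0,0]],
    [5,[0.27,-0.72,0],[0,0,0]],
    [5,[0.29,-0.77,0],[0,0,0]],
    [5,[0.3,-0.8,0],[0,0,0]],
    [5,[0.3,-0.8,0],[0,0,0]],
  ],
)

```text
time: 8.63
tool_pos: [0.5698, -0.0557, 0.1392]
tool_rot: [-0.001, 0.691, 0.723, -0.001]
contact_force: [-0.2, 0.1, -0.3]
gripper_width: 0.196
grasp_force: 58.7
```

arm_command(
  rows=[
    [5,[0.015,-0.04,0],[0,0,0]],
    [5,[0.045,-0.12,0],[0,0,0]],
    [5,[0.08,-0.2,0],[0,0,0]],
    [5,[0.11,-0.29,0],[0,0,0]],
    [5,[0.14,-0.38,0],[0,0,0]],
    [5,[0.18,-0.47,0],[0,0,0]],
    [5,[0.21,-0.56,0],[0,0,0]],
    [5,[0.23,-0.61,0],[0,0,0]],
    [5,[0.24,-0.637,0],[0,0,0]],
    [5,[0.24,-0.637,0],[0,0,0]],
    [5,[0.24,-0.637,0],[0,0,0]],
    [5,[0.24,-0.637,0],[0,0,0]],
  ],
)

```text
time: 9.63
tool_pos: [0.6418, -0.2437, 0.1401]
tool_rot: [-0.001, 0.69, 0.724, 0.0]
contact_force: [0.3, 0.5, -1.7]
gripper_width: 0.2
grasp_force: 58.7
```

Run:
```python
from h import *
w=grab('wrist'); save(w,'w3.png'); s=monitor.state();print(s['tool_pos'],s['tool_rot'],s['gripper_width'],s['contact_force'])
```

```text
[ 0.64176609 -0.24368831  0.14019115] [-4.62298849e-04  6.89508897e-01  7.24277066e-01  6.91792134e-06] 0.20063209318859598 [-0.2444707   0.62575874 -1.56853172]
```

View pics/w3.png

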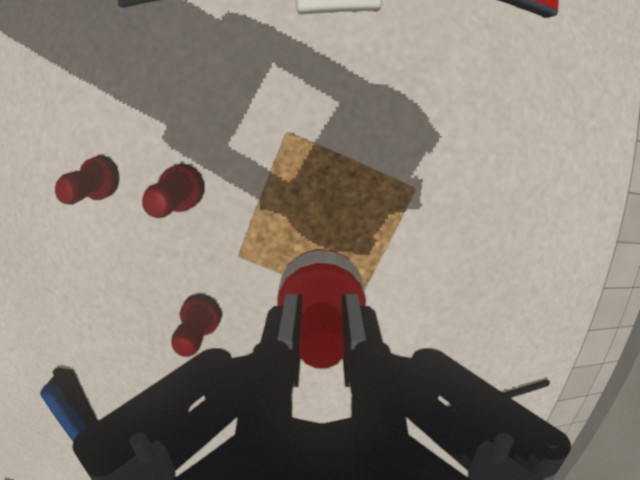

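The bottle is held upright. The coaster centre is near (328,213), and the three stamps are still standing at (170,190), (90,180) and (195,325).

Run:
```python
from h import *
w=load('wrist')
print(fe(w,328,212,.003).round(4),[fe(w,u,v,.003).round(4)[:2] for u,v in((287,133),(414,187),(240,255))])
```

```text
[ 0.6457 -0.2348  0.003 ] [array([ 0.6119, -0.1748]), array([ 0.712 , -0.2108]), array([ 0.5752, -0.2747])]
```

arm_command(
  rows=[
    [5,[0.004,-0.004,-0.06],[0,0,0]],
    [5,[0.004,-0.004,-0.14],[0,0,0]],
    [5,[0.004,-0.004,-0.22],[0,0,0]],
    [5,[0.004,-0.004,-0.28],[0,0,0]],
    [5,[0.004,-0.004,-0.32],[0,0,0]],
    [5,[0.004,-0.004,-0.335],[0,0,0]],
    [5,[0.004,-0.004,-0.342],[0,0,0]],
    [5,[0.004,-0.004,-0.345],[0,0,0]],
    [5,[0.004,-0.004,-0.345],[0,0,0]],
    [5,[0.004,-0.004,-0.345],[0,0,0]],
  ],
)

```text
time: 10.52
tool_pos: [0.6442, -0.2469, 0.0386]
tool_rot: [0.001, 0.69, 0.724, 0.0]
contact_force: [0.1, -0.2, -0.3]
gripper_width: 0.196
grasp_force: 58.7
```

arm_command(
  rows=[
    [5,[0,0.008,-0.006],[0,0,0]],
    [5,[0,0.008,-0.01],[0,0,0]],
    [5,[0,0.008,-0.01],[0,0,0]],
    [5,[0,0.008,-0.01],[0,0,0]],
    [35,[0,0.008,-0.01],[0,0,0]],
    [50,[0,0.008,-0.01],[0,0,0]],
    [50,[0,0.008,-0.01],[0,0,0]],
    [50,[0,0.008,0.05],[0,0,0]],
    [50,[0,0.008,0.15],[0,0,0]],
    [50,[0,0.008,0.25],[0,0,0]],
    [50,[0,0.008,0.35],[0,0,0]],
    [50,[0,0.008,0.35],[0,0,0]],
  ],
)

```text
time: 11.52
tool_pos: [0.647, -0.2459, 0.1503]
tool_rot: [0.006, 0.69, 0.724, 0.002]
contact_force: [1.0, -0.9, 1.8]
gripper_width: 0.587
grasp_force: 0.0
```

```bash
cat >> h.py <<'E'
def reds(n='top',zs=(.015,.15)):
    fr=grab(n);X=cloud(fr);hsv=cv2.cvtColor(fr['color'],cv2.COLOR_RGB2HSV);z=X[...,2]
    red=((hsv[...,0]<8)|(hsv[...,0]>172))&(hsv[...,1]>110)&(hsv[...,2]>40)&(z>zs[0])&(z<zs[1])
    k,l,s,c=cv2.connectedComponentsWithStats(red.astype(np.uint8))
    for i in range(1,k):
        if s[i,4]>15:
            P=X[l==i];t=P[P[:,2]>P[:,2].max()-.015]
            print(n,s[i].tolist(),c[i].round(1),t.mean(0).round(3),P[:,2].max().round(3))
    return fr
E
python3 - <<'E'
from h import *
reds('top');reds('scene');w=grab('wrist');s=monitor.state();print(s['tool_pos'],s['contact_force'])
E
```

```text
top [290, 154, 41, 29, 989] [309.9 167.8] [0.789 0.004 0.022] 0.031
top [204, 199, 10, 10, 65] [208.7 203.6] [0.673 0.244 0.12 ] 0.126
top [0, 237, 18, 18, 137] [  9.9 246.4] [0.563 0.693 0.144] 0.15
top [443, 260, 10, 14, 86] [447.4 265.8] [ 0.535 -0.333  0.057] 0.064
top [0, 276, 12, 17, 105] [  5.  284.6] [0.475 0.697 0.144] 0.15
top [0, 316, 5, 15, 40] [  1.6 323.4] [0.387 0.698 0.141] 0.15
scene [51, 98, 33, 48, 747] [ 68.2 122.8] [ 0.496 -0.886  0.141] 0.149
scene [365, 126, 18, 16, 67] [372.4 133.6] [ 0.066 -0.036  0.019] 0.03
scene [2, 149, 7, 15, 44] [  5.1 155.6] [ 0.706 -0.903  0.142] 0.149
scene [265, 188, 8, 7, 36] [268.6 190.7] [ 0.454 -0.21   0.056] 0.061
scene [264, 197, 10, 8, 21] [267.9 201. ] [ 0.462 -0.211  0.018] 0.022
scene [249, 207, 8, 6, 36] [252.9 209.4] [ 0.533 -0.218  0.056] 0.06
scene [217, 233, 16, 16, 179] [224.5 241.2] [ 0.649 -0.244  0.06 ] 0.066
scene [620, 270, 8, 11, 50] [622.9 274.6] [0.392 0.704 0.146] 0.15
scene [628, 277, 10, 7, 22] [633.  280.8] [0.399 0.727 0.146] 0.15
scene [613, 299, 19, 16, 99] [619.9 307.3] [0.486 0.705 0.147] 0.15
scene [391, 302, 9, 13, 86] [395.  307.7] [0.68  0.244 0.115] 0.121
scene [258, 304, 49, 41, 1044] [282.1 323.6] [0.792 0.003 0.02 ] 0.027
scene [606, 331, 19, 18, 111] [612.9 340.5] [0.577 0.698 0.146] 0.15
[ 0.64317953 -0.24404508  0.1418048 ] [-0.12478321 -0.24526583 -0.49622118]
```

arm_command(
  rows=[
    [50,[-0.12,0.03,0],[0,0,0]],
    [50,[-0.25,0.06,0],[0,0,0]],
    [50,[-0.35,0.08,0],[0,0,0]],
    [50,[-0.385,0.085,0],[0,0,0]],
    [50,[-0.385,0.085,0],[0,0,0]],
    [50,[-0.385,0.085,0],[0,0,0]],
  ],
)

```text
time: 12.17
tool_pos: [0.5274, -0.2184, 0.1408]
tool_rot: [-0.001, 0.69, 0.724, -0.0]
contact_force: [0.5, 0.1, 0.8]
gripper_width: 0.586
grasp_force: 0.0
```

Run:
```python
from h import *
w=grab('wrist'); s=monitor.state();print(s['tool_pos']);save(w,'w4.png',(160,120,480,360),2)
for p in([.5275,-.2185],[.4508,-.209],[.5355,-.3315]): print([fproj(w,np.r_[p,z]).round(0) for z in(.007,.047)])
```

```text
[ 0.52815018 -0.21866478  0.14131691]
[array([323., 224.]), array([323., 241.])]
[array([226., 208.]), array([212., 223.])]
[array([325., 344.]), array([326., 372.])]
```

View pics/w4.png

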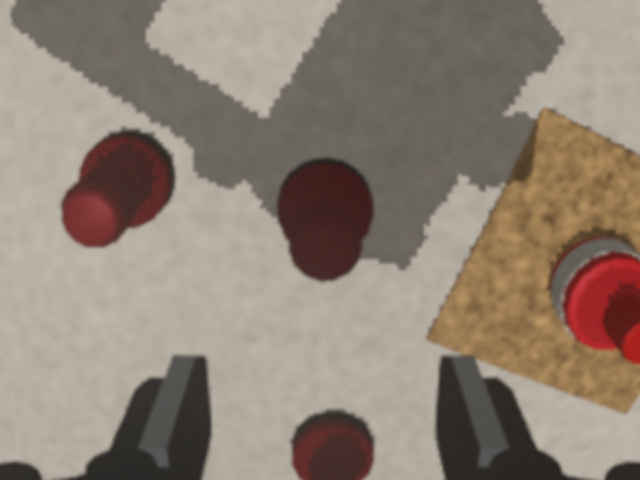

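The wrist crop shows the stamp base at (325,207), which matches the predicted projection. The ink stands on the coaster.

arm_command(
  rows=[
    [50,[0,0,-0.1],[0,0,0]],
    [50,[0,0,-0.2],[0,0,0]],
    [50,[0,0,-0.29],[0,0,0]],
    [50,[0,0,-0.35],[0,0,0]],
    [50,[0,0,-0.375],[0,0,0]],
    [50,[0,0,-0.375],[0,0,0]],
    [50,[0,0,-0.375],[0,0,0]],
    [10,[0,0,-0.375],[0,0,0]],
    [10,[0,0,-0.375],[0,0,0]],
    [10,[0,0,-0.375],[0,0,0]],
    [10,[0,0,-0.375],[0,0,0]],
    [10,[0,0,-0.375],[0,0,0]],
  ],
)

```text
time: 13.22
tool_pos: [0.5291, -0.2194, 0.0314]
tool_rot: [0.002, 0.69, 0.724, 0.0]
contact_force: [-1.2, 0.3, 5.4]
gripper_width: 0.273
grasp_force: 58.7
```

arm_command(
  rows=[
    [10,[0,0,0.03],[0,0,0]],
    [10,[0,0,0.09],[0,0,0]],
    [10,[0,0,0.16],[0,0,0]],
    [10,[0,0,0.23],[0,0,0]],
    [10,[0,0,0.3],[0,0,0]],
    [10,[0,0,0.36],[0,0,0]],
    [10,[0,0,0.375],[0,0,0]],
    [10,[0,0,0.375],[0,0,0]],
    [10,[0,0,0.375],[0,0,0]],
  ],
)

```text
time: 13.97
tool_pos: [0.5272, -0.2182, 0.1411]
tool_rot: [-0.001, 0.69, 0.724, -0.0]
contact_force: [-0.2, 0.9, -2.2]
gripper_width: 0.273
grasp_force: 59.0
```

arm_command(
  rows=[
    [10,[-0.005,0.04,0],[0,0,0]],
    [10,[-0.013,0.11,0],[0,0,0]],
    [10,[-0.023,0.19,0],[0,0,0]],
    [10,[-0.034,0.27,0],[0,0,0]],
    [10,[-0.043,0.35,0],[0,0,0]],
    [10,[-0.053,0.43,0],[0,0,0]],
    [10,[-0.063,0.51,0],[0,0,0]],
    [10,[-0.073,0.59,0],[0,0,0]],
    [10,[-0.083,0.67,0],[0,0,0]],
    [10,[-0.093,0.75,0],[0,0,0]],
    [10,[-0.101,0.82,0],[0,0,0]],
    [10,[-0.108,0.87,0],[0,0,0]],
  ],
)

```text
time: 14.97
tool_pos: [0.4933, 0.0449, 0.1398]
tool_rot: [-0.002, 0.69, 0.724, -0.001]
contact_force: [0.7, -0.3, -1.4]
gripper_width: 0.269
grasp_force: 59.0
```

arm_command(
  rows=[
    [10,[-0.01,0.08,0],[0,0,0]],
    [10,[-0.02,0.16,0],[0,0,0]],
    [10,[-0.03,0.24,0],[0,0,0]],
    [10,[-0.036,0.285,0],[0,0,0]],
    [10,[-0.036,0.29,0],[0,0,0]],
    [10,[-0.036,0.29,0],[0,0,0]],
    [10,[-0.036,0.29,0],[0,0,0]],
    [10,[-0.036,0.29,0],[0,0,0]],
  ],
)

```text
time: 15.63
tool_pos: [0.4842, 0.1288, 0.1413]
tool_rot: [-0.0, 0.69, 0.723, -0.0]
contact_force: [-0.7, -0.5, -1.3]
gripper_width: 0.273
grasp_force: 59.0
```

Run:
```python
from h import *
w=grab('wrist'); s=monitor.state();print(s['tool_pos'],s['gripper_width']);save(w,'w5.png',(160,100,480,340),2)
```

```text
[0.48437663 0.12876136 0.14147361] 0.2727055528117322
```

View pics/w5.png

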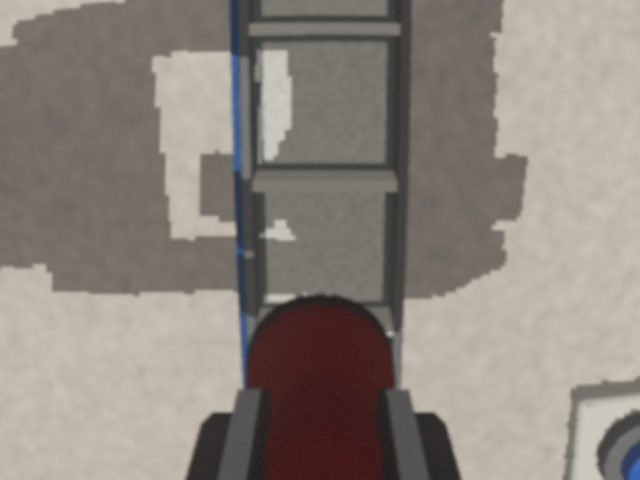

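Run:
```python
from h import *
w=load('wrist')
for c in((325,29),(325,181),(325,316)): print(fe(w,160+c[0]/2,100+c[1]/2,.024).round(4))
```

```text
[0.4802 0.2127 0.024 ]
[0.4828 0.1587 0.024 ]
[0.4853 0.1068 0.024 ]
```

The crop shows the middle compartment straight ahead of the held stamp, with dividers at y 0.159 and 0.213. That fits a compartment centre at (0.4835, 0.1295), so I'm lowering.

arm_command(
  rows=[
    [10,[-0.002,0.002,-0.06],[0,0,0]],
    [10,[-0.002,0.002,-0.13],[0,0,0]],
    [10,[-0.002,0.002,-0.2],[0,0,0]],
    [10,[-0.002,0.002,-0.26],[0,0,0]],
    [10,[-0.002,0.002,-0.3],[0,0,0]],
    [10,[-0.002,0.002,-0.325],[0,0,0]],
    [10,[-0.002,0.002,-0.338],[0,0,0]],
    [10,[-0.002,0.002,-0.347],[0,0,0]],
    [10,[-0.002,0.002,-0.351],[0,0,0]],
    [10,[-0.002,0.002,-0.351],[0,0,0]],
    [10,[-0.002,0.002,-0.351],[0,0,0]],
  ],
)

```text
time: 16.6
tool_pos: [0.4847, 0.1302, 0.0375]
tool_rot: [0.001, 0.69, 0.724, 0.001]
contact_force: [-0.2, 0.2, -1.0]
gripper_width: 0.275
grasp_force: 59.0
```

arm_command(
  rows=[
    [10,[0,0,-0.004],[0,0,0]],
    [10,[0,0,-0.006],[0,0,0]],
    [10,[0,0,-0.006],[0,0,0]],
    [30,[0,0,-0.006],[0,0,0]],
    [40,[0,0,-0.006],[0,0,0]],
    [44,[0,0,-0.006],[0,0,0]],
    [44,[0,0,0.06],[0,0,0]],
    [44,[0,0,0.16],[0,0,0]],
    [44,[0,0,0.26],[0,0,0]],
    [44,[0,0,0.35],[0,0,0]],
    [44,[0,0,0.35],[0,0,0]],
  ],
)

```text
time: 17.52
tool_pos: [0.4879, 0.1306, 0.1485]
tool_rot: [0.004, 0.69, 0.724, 0.004]
contact_force: [1.8, -0.1, 0.3]
gripper_width: 0.516
grasp_force: 0.0
```

arm_command(
  rows=[
    [50,[-0.06,-0.6,0],[0,0,0]],
    [50,[-0.06,-0.6,0],[0,0,0]],
    [50,[-0.06,-0.6,0],[0,0,0]],
    [50,[-0.06,-0.6,0],[0,0,0]],
    [50,[-0.06,-0.6,0],[0,0,0]],
    [50,[-0.06,-0.6,0],[0,0,0]],
    [50,[-0.06,-0.6,0],[0,0,0]],
  ],
)

```text
time: 18.1
tool_pos: [0.4657, -0.0504, 0.1412]
tool_rot: [-0.0, 0.691, 0.723, 0.0]
contact_force: [-0.8, 0.5, 0.1]
gripper_width: 0.59
grasp_force: 0.0
```

arm_command(
  rows=[
    [50,[-0.055,-0.3,0],[0,0,0]],
    [50,[-0.055,-0.52,0],[0,0,0]],
    [50,[-0.055,-0.52,0],[0,0,0]],
    [50,[-0.055,-0.53,0],[0,0,0]],
    [50,[-0.055,-0.53,0],[0,0,0]],
    [50,[-0.055,-0.53,0],[0,0,0]],
    [50,[-0.055,-0.53,0],[0,0,0]],
    [50,[-0.055,-0.53,0],[0,0,0]],
  ],
)

```text
time: 18.77
tool_pos: [0.4497, -0.2071, 0.1412]
tool_rot: [-0.0, 0.689, 0.725, 0.0]
contact_force: [0.2, -0.7, 0.6]
gripper_width: 0.584
grasp_force: 0.0
```

Run:
```python
from h import *
reds('top');reds('scene');w=grab('wrist'); s=monitor.state();print(s['tool_pos'])
hsv=cv2.cvtColor(w['color'],cv2.COLOR_RGB2HSV);m=((hsv[...,0]<8)|(hsv[...,0]>172))&(hsv[...,1]>110)&(hsv[...,2]>30)
k,l,st,c=cv2.connectedComponentsWithStats(m.astype(np.uint8))
print([(st[i].tolist(),c[i].round(0)) for i in range(1,k) if st[i,4]>150]); print([fproj(w,np.r_[s['tool_pos'][:2],z]).round(0) for z in(0.007,.047,.058)])
save(w,'w6.png',(160,100,480,340),2)
```

```text
top [290, 154, 41, 29, 991] [310.  167.8] [0.788 0.004 0.022] 0.032
top [204, 199, 10, 10, 67] [208.7 203.6] [0.673 0.244 0.12 ] 0.126
top [401, 215, 17, 17, 212] [409.  223.1] [ 0.643 -0.245  0.062] 0.069
top [0, 237, 18, 18, 115] [  9.3 246.4] [0.563 0.694 0.145] 0.15
top [442, 260, 11, 13, 73] [447.7 265.5] [ 0.535 -0.333  0.058] 0.066
top [0, 276, 11, 17, 87] [  3.9 284.7] [0.474 0.698 0.145] 0.15
top [253, 281, 8, 9, 58] [256.4 285. ] [0.483 0.13  0.063] 0.072
top [253, 281, 13, 13, 52] [260.5 288.9] [0.477 0.125 0.021] 0.031
top [390, 297, 7, 12, 28] [393.  303.1] [ 0.441 -0.203  0.057] 0.062
scene [51, 98, 33, 48, 743] [ 68.3 122.9] [ 0.495 -0.886  0.141] 0.149
scene [364, 122, 18, 20, 70] [371.9 133.3] [ 0.065 -0.038  0.019] 0.03
scene [2, 150, 7, 13, 38] [  5.1 155.8] [ 0.706 -0.903  0.141] 0.148
scene [212, 195, 8, 6, 34] [215.6 197.7] [ 0.541 -0.334  0.055] 0.06
scene [217, 233, 16, 16, 181] [224.5 241.2] [ 0.649 -0.244  0.06 ] 0.067
scene [372, 237, 8, 7, 42] [375.8 240.2] [0.488 0.13  0.061] 0.064
scene [368, 243, 10, 12, 42] [371.3 249.9] [0.492 0.12  0.045] 0.045
scene [620, 270, 18, 14, 75] [626.2 276.5] [0.394 0.711 0.146] 0.15
scene [613, 299, 19, 16, 100] [619.8 307.2] [0.485 0.705 0.146] 0.15
scene [391, 302, 9, 13, 78] [395.2 307.5] [0.679 0.244 0.116] 0.121
scene [258, 304, 49, 41, 1038] [282.1 323.6] [0.792 0.003 0.02 ] 0.026
scene [606, 331, 19, 18, 118] [612.8 340.3] [0.576 0.698 0.146] 0.15
[ 0.44970889 -0.20753641  0.1414658 ]
[([298, 205, 46, 57, 1814], array([321., 230.])), ([520, 262, 49, 51, 1646], array([543., 287.]))]
[array([322., 224.]), array([322., 241.]), array([322., 247.])]
```

Stamp 1 stands in the middle compartment at (0.483,0.13). Stamp 3 is almost under the tool, about 3 mm towards -y.

arm_command(
  rows=[
    [50,[0,-0.01,-0.1],[0,0,0]],
    [50,[0,-0.01,-0.2],[0,0,0]],
    [50,[0,-0.01,-0.29],[0,0,0]],
    [50,[0,-0.01,-0.35],[0,0,0]],
    [50,[0,-0.01,-0.375],[0,0,0]],
    [50,[0,-0.01,-0.375],[0,0,0]],
    [50,[0,-0.01,-0.375],[0,0,0]],
    [10,[0,-0.01,-0.375],[0,0,0]],
    [10,[0,-0.01,-0.375],[0,0,0]],
    [10,[0,-0.01,-0.375],[0,0,0]],
    [10,[0,-0.01,-0.375],[0,0,0]],
    [10,[0,-0.01,-0.375],[0,0,0]],
  ],
)

```text
time: 19.92
tool_pos: [0.4507, -0.2128, 0.031]
tool_rot: [0.002, 0.69, 0.724, 0.0]
contact_force: [-0.9, 0.8, 6.6]
gripper_width: 0.273
grasp_force: 58.6
```

arm_command(
  rows=[
    [10,[0,0,0.03],[0,0,0]],
    [10,[0,0,0.09],[0,0,0]],
    [10,[0,0,0.16],[0,0,0]],
    [10,[0,0,0.23],[0,0,0]],
    [10,[0,0,0.3],[0,0,0]],
    [10,[0,0,0.36],[0,0,0]],
    [10,[0,0,0.375],[0,0,0]],
    [10,[0,0,0.375],[0,0,0]],
    [10,[0,0,0.375],[0,0,0]],
  ],
)

```text
time: 20.67
tool_pos: [0.449, -0.2116, 0.1409]
tool_rot: [-0.0, 0.69, 0.724, -0.0]
contact_force: [0.8, 0.2, -1.4]
gripper_width: 0.27
grasp_force: 59.0
```

arm_command(
  rows=[
    [10,[0.007,0.04,0],[0,0,0]],
    [10,[0.02,0.11,0],[0,0,0]],
    [10,[0.035,0.2,0],[0,0,0]],
    [10,[0.05,0.29,0],[0,0,0]],
    [10,[0.066,0.38,0],[0,0,0]],
    [10,[0.081,0.47,0],[0,0,0]],
    [10,[0.097,0.56,0],[0,0,0]],
    [10,[0.111,0.64,0],[0,0,0]],
    [10,[0.122,0.7,0],[0,0,0]],
    [10,[0.129,0.745,0],[0,0,0]],
    [10,[0.132,0.762,0],[0,0,0]],
    [10,[0.132,0.762,0],[0,0,0]],
  ],
)

```text
time: 21.67
tool_pos: [0.488, 0.0182, 0.1401]
tool_rot: [-0.001, 0.689, 0.725, -0.001]
contact_force: [-0.9, -0.3, -1.1]
gripper_width: 0.271
grasp_force: 58.9
```

arm_command(
  rows=[
    [10,[0,0,0],[0,0,0]],
    [10,[0,0,-0.06],[0,0,0]],
    [10,[0,0,-0.12],[0,0,0]],
    [10,[0,0,-0.18],[0,0,0]],
    [10,[0,0,-0.22],[0,0,0]],
    [10,[0,0,-0.24],[0,0,0]],
    [10,[0,0,-0.24],[0,0,0]],
    [10,[0,0,-0.24],[0,0,0]],
  ],
)

```text
time: 22.33
tool_pos: [0.4892, 0.0163, 0.0698]
tool_rot: [0.0, 0.69, 0.724, -0.0]
contact_force: [0.1, 0.1, -1.6]
gripper_width: 0.272
grasp_force: 59.0
```

Run:
```python
from h import *
w=grab('wrist'); s=monitor.state();print(s['tool_pos'],s['gripper_width'],s['contact_force']);save(w,'w7.png',(160,100,480,340),2)
f=grab('scene');save(f,'s7.png',(270,190,420,290),4)
```

```text
[0.48975713 0.0163651  0.07048811] 0.27224266969866134 [ 0.7027361  -0.75481738 -0.14718224]
```

View pics/s7.png

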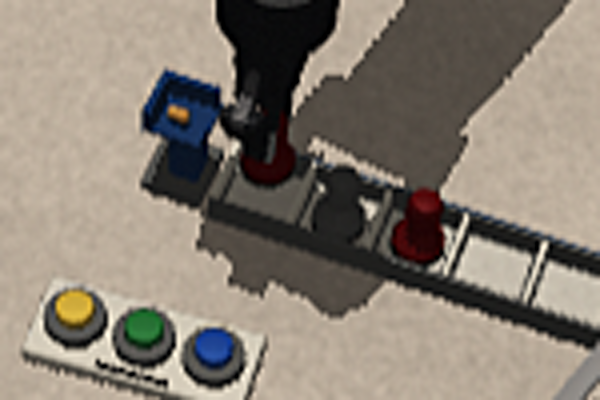

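The crop shows the stamp base held over the end compartment next to the catch, with grey and the first stamp standing. The alignment looks fine, so I'm lowering.

arm_command(
  rows=[
    [10,[-0.002,0.004,-0.04],[0,0,0]],
    [10,[-0.002,0.004,-0.07],[0,0,0]],
    [10,[-0.002,0.004,-0.09],[0,0,0]],
    [10,[-0.002,0.004,-0.105],[0,0,0]],
    [10,[-0.002,0.004,-0.115],[0,0,0]],
    [10,[-0.002,0.004,-0.118],[0,0,0]],
    [10,[-0.002,0.004,-0.118],[0,0,0]],
    [10,[-0.002,0.004,-0.118],[0,0,0]],
  ],
)

```text
time: 23.1
tool_pos: [0.4879, 0.018, 0.0361]
tool_rot: [-0.001, 0.69, 0.724, -0.001]
contact_force: [-10.0, 0.6, 16.3]
gripper_width: 0.273
grasp_force: 61.0
```

arm_command(
  rows=[
    [10,[0,0,0.004],[0,0,0]],
    [10,[0,0,0.004],[0,0,0]],
    [30,[0,0,0.004],[0,0,0]],
    [44,[0,0,0.004],[0,0,0]],
    [44,[0,0,0.004],[0,0,0]],
    [44,[0,0,0.06],[0,0,0]],
    [44,[0,0,0.16],[0,0,0]],
    [44,[0,0,0.26],[0,0,0]],
    [44,[0,0,0.36],[0,0,0]],
    [44,[0,0,0.36],[0,0,0]],
  ],
)

```text
time: 23.93
tool_pos: [0.4926, 0.0174, 0.1492]
tool_rot: [0.005, 0.69, 0.724, 0.004]
contact_force: [1.2, 0.2, 0.1]
gripper_width: 0.512
grasp_force: 0.0
```

Run:
```python
from h import *
reds('scene');s=monitor.state();print(s['tool_pos'])
```

```text
scene [51, 100, 33, 45, 736] [ 68.2 122.8] [ 0.498 -0.885  0.141] 0.15
scene [374, 135, 8, 6, 19] [377.6 137.7] [ 0.077 -0.013  0.019] 0.022
scene [2, 150, 7, 13, 37] [  5.1 155.9] [ 0.707 -0.902  0.141] 0.149
scene [212, 195, 8, 6, 34] [215.6 197.7] [ 0.541 -0.334  0.056] 0.06
scene [217, 233, 16, 16, 180] [224.4 241.2] [ 0.649 -0.244  0.06 ] 0.066
scene [372, 237, 8, 7, 40] [375.8 240.2] [0.488 0.13  0.061] 0.065
scene [371, 249, 7, 6, 20] [373.4 252.6] [0.5   0.133 0.019] 0.022
scene [620, 270, 18, 14, 73] [626.1 276.7] [0.395 0.711 0.147] 0.15
scene [613, 299, 19, 16, 104] [619.8 307. ] [0.485 0.704 0.146] 0.15
scene [391, 302, 9, 13, 83] [395.  307.6] [0.679 0.244 0.116] 0.121
scene [258, 304, 49, 41, 1041] [282.1 323.7] [0.792 0.003 0.02 ] 0.027
scene [606, 331, 19, 18, 115] [612.9 340.7] [0.577 0.698 0.146] 0.15
[0.49123593 0.01758575 0.1462917 ]
```

arm_command(
  rows=[
    [50,[0.08,-0.6,0],[0,0,0]],
    [50,[0.08,-0.6,0],[0,0,0]],
    [50,[0.08,-0.6,0],[0,0,0]],
    [50,[0.08,-0.6,0],[0,0,0]],
    [50,[0.08,-0.6,0],[0,0,0]],
    [50,[0.08,-0.6,0],[0,0,0]],
    [50,[0.08,-0.6,0],[0,0,0]],
  ],
)

```text
time: 24.57
tool_pos: [0.5117, -0.162, 0.1406]
tool_rot: [-0.002, 0.691, 0.723, -0.0]
contact_force: [0.0, 1.4, -0.4]
gripper_width: 0.586
grasp_force: 0.0
```

arm_command(
  rows=[
    [50,[0.077,-0.3,0],[0,0,0]],
    [50,[0.077,-0.5,0],[0,0,0]],
    [50,[0.077,-0.563,0],[0,0,0]],
    [50,[0.077,-0.563,0],[0,0,0]],
    [50,[0.077,-0.563,0],[0,0,0]],
    [50,[0.077,-0.563,0],[0,0,0]],
    [50,[0.077,-0.563,0],[0,0,0]],
    [50,[0.077,-0.563,0],[0,0,0]],
  ],
)

```text
time: 25.23
tool_pos: [0.5356, -0.3285, 0.1416]
tool_rot: [-0.001, 0.689, 0.725, 0.0]
contact_force: [-0.7, -0.2, -0.1]
gripper_width: 0.586
grasp_force: 0.0
```

Run:
```python
from h import *
f=reds('top');reds('scene');w=grab('wrist'); s=monitor.state();print(s['tool_pos'],s['joint_pos'].round(2))
hsv=cv2.cvtColor(w['color'],cv2.COLOR_RGB2HSV);m=((hsv[...,0]<8)|(hsv[...,0]>172))&(hsv[...,1]>110)&(hsv[...,2]>30)
k,l,st,c=cv2.connectedComponentsWithStats(m.astype(np.uint8))
print([(st[i].tolist(),c[i].round(0)) for i in range(1,k) if st[i,4]>150]); print([fproj(w,np.r_[s['tool_pos'][:2],z]).round(0) for z in(0.007,.047,.058)])
```

```text
top [290, 154, 41, 29, 982] [309.9 167.8] [0.788 0.004 0.022] 0.033
top [204, 199, 10, 10, 65] [208.8 203.6] [0.673 0.243 0.119] 0.127
top [401, 215, 17, 17, 212] [409.  223.1] [ 0.643 -0.245  0.063] 0.07
top [0, 237, 18, 18, 146] [  9.8 246.5] [0.562 0.694 0.144] 0.15
top [0, 276, 12, 17, 105] [  4.4 284.6] [0.475 0.697 0.145] 0.15
top [297, 279, 13, 14, 109] [303.3 285.9] [0.486 0.019 0.062] 0.07
top [253, 281, 13, 13, 114] [258.5 286.8] [0.482 0.13  0.063] 0.07
top [0, 319, 5, 12, 35] [  1.7 324.3] [0.386 0.697 0.139] 0.147
scene [51, 100, 34, 45, 736] [ 68.3 122.8] [ 0.496 -0.886  0.141] 0.15
scene [364, 120, 19, 23, 76] [372.3 133. ] [ 0.064 -0.037  0.019] 0.027
scene [2, 149, 7, 14, 39] [  5.1 155.6] [ 0.706 -0.901  0.142] 0.149
scene [334, 224, 8, 7, 39] [337.2 226.8] [0.491 0.02  0.061] 0.065
scene [330, 230, 13, 12, 43] [334.4 236.9] [0.496 0.01  0.042] 0.047
scene [217, 233, 16, 16, 179] [224.4 241.2] [ 0.649 -0.244  0.06 ] 0.066
scene [372, 237, 8, 7, 42] [375.8 240.2] [0.488 0.13  0.061] 0.067
scene [368, 243, 10, 12, 44] [371.3 250. ] [0.492 0.12  0.044] 0.045
scene [620, 270, 18, 14, 76] [625.9 276.7] [0.395 0.711 0.147] 0.15
scene [613, 299, 19, 16, 101] [619.9 307.3] [0.486 0.705 0.146] 0.15
scene [391, 302, 9, 13, 81] [395.  307.5] [0.679 0.244 0.115] 0.12
scene [258, 304, 49, 41, 1042] [282.1 323.6] [0.792 0.003 0.02 ] 0.026
scene [606, 331, 19, 18, 109] [612.8 340.5] [0.576 0.698 0.146] 0.15
[ 0.53571735 -0.32917187  0.14214263] [-0.67  0.13  1.68  0.    1.33 -0.72]
[([450, 102, 60, 56, 2436], array([478., 130.])), ([301, 207, 45, 58, 1854], array([323., 233.]))]
[array([322., 224.]), array([322., 241.]), array([323., 247.])]
```

Two stamps now stand in compartments at the same height. The last one is about 4 mm towards -y of the tool.

arm_command(
  rows=[
    [50,[0.002,-0.014,-0.1],[0,0,0]],
    [50,[0.002,-0.014,-0.2],[0,0,0]],
    [50,[0.002,-0.014,-0.29],[0,0,0]],
    [50,[0.002,-0.014,-0.35],[0,0,0]],
    [50,[0.002,-0.014,-0.375],[0,0,0]],
    [50,[0.002,-0.014,-0.375],[0,0,0]],
    [50,[0.002,-0.014,-0.375],[0,0,0]],
    [10,[0.002,-0.014,-0.375],[0,0,0]],
    [10,[0.002,-0.014,-0.375],[0,0,0]],
    [10,[0.002,-0.014,-0.375],[0,0,0]],
    [10,[0.002,-0.014,-0.375],[0,0,0]],
    [10,[0.002,-0.014,-0.375],[0,0,0]],
  ],
)

```text
time: 26.38
tool_pos: [0.5374, -0.3362, 0.0322]
tool_rot: [0.002, 0.69, 0.724, 0.0]
contact_force: [-1.3, 0.9, 6.8]
gripper_width: 0.27
grasp_force: 58.8
```

arm_command(
  rows=[
    [10,[0,0,0.03],[0,0,0]],
    [10,[0,0,0.09],[0,0,0]],
    [10,[0,0,0.16],[0,0,0]],
    [10,[0,0,0.23],[0,0,0]],
    [10,[0,0,0.3],[0,0,0]],
    [10,[0,0,0.36],[0,0,0]],
    [10,[0,0,0.375],[0,0,0]],
    [10,[0,0,0.375],[0,0,0]],
    [10,[0,0,0.375],[0,0,0]],
  ],
)

```text
time: 27.13
tool_pos: [0.5357, -0.3349, 0.1414]
tool_rot: [-0.0, 0.69, 0.724, -0.0]
contact_force: [-0.2, 0.8, -2.4]
gripper_width: 0.271
grasp_force: 58.9
```

arm_command(
  rows=[
    [10,[-0.005,0.04,0],[0,0,0]],
    [10,[-0.012,0.11,0],[0,0,0]],
    [10,[-0.021,0.2,0],[0,0,0]],
    [10,[-0.031,0.29,0],[0,0,0]],
    [10,[-0.041,0.38,0],[0,0,0]],
    [10,[-0.05,0.47,0],[0,0,0]],
    [10,[-0.06,0.56,0],[0,0,0]],
    [10,[-0.07,0.65,0],[0,0,0]],
    [10,[-0.079,0.74,0],[0,0,0]],
    [10,[-0.088,0.82,0],[0,0,0]],
    [10,[-0.095,0.89,0],[0,0,0]],
    [10,[-0.1,0.933,0],[0,0,0]],
  ],
)

```text
time: 28.13
tool_pos: [0.5042, -0.0525, 0.1401]
tool_rot: [-0.002, 0.689, 0.724, -0.001]
contact_force: [1.0, -0.3, -2.1]
gripper_width: 0.269
grasp_force: 58.9
```

arm_command(
  rows=[
    [10,[-0.004,0.04,0],[0,0,0]],
    [10,[-0.012,0.12,0],[0,0,0]],
    [10,[-0.021,0.2,0],[0,0,0]],
    [10,[-0.03,0.29,0],[0,0,0]],
    [10,[-0.04,0.38,0],[0,0,0]],
    [10,[-0.05,0.48,0],[0,0,0]],
    [10,[-0.06,0.57,0],[0,0,0]],
    [10,[-0.068,0.65,0],[0,0,0]],
    [10,[-0.075,0.72,0],[0,0,0]],
    [10,[-0.081,0.775,0],[0,0,0]],
    [10,[-0.083,0.798,0],[0,0,0]],
    [10,[-0.083,0.798,0],[0,0,0]],
  ],
)

```text
time: 29.13
tool_pos: [0.4807, 0.1849, 0.1416]
tool_rot: [-0.0, 0.689, 0.724, -0.0]
contact_force: [0.1, -0.1, -1.5]
gripper_width: 0.274
grasp_force: 58.9
```

arm_command(
  rows=[
    [10,[0,0,0],[0,0,0]],
    [10,[0,0,-0.06],[0,0,0]],
    [10,[0,0,-0.12],[0,0,0]],
    [10,[0,0,-0.17],[0,0,0]],
    [10,[0,0,-0.2],[0,0,0]],
    [10,[0,0,-0.2],[0,0,0]],
    [10,[0,0,-0.2],[0,0,0]],
    [10,[0,0,-0.2],[0,0,0]],
  ],
)

```text
time: 29.8
tool_pos: [0.4821, 0.1838, 0.0833]
tool_rot: [0.001, 0.69, 0.724, 0.001]
contact_force: [0.4, -0.4, -1.8]
gripper_width: 0.272
grasp_force: 59.0
```

arm_command(
  rows=[
    [10,[-0.002,0.004,-0.05],[0,0,0]],
    [10,[-0.002,0.004,-0.09],[0,0,0]],
    [10,[-0.002,0.004,-0.12],[0,0,0]],
    [10,[-0.002,0.004,-0.138],[0,0,0]],
    [10,[-0.002,0.004,-0.146],[0,0,0]],
    [10,[-0.002,0.004,-0.151],[0,0,0]],
    [10,[-0.002,0.004,-0.151],[0,0,0]],
    [10,[-0.002,0.004,-0.151],[0,0,0]],
  ],
)

```text
time: 30.47
tool_pos: [0.4813, 0.1854, 0.0374]
tool_rot: [0.0, 0.69, 0.724, 0.001]
contact_force: [0.4, -0.5, -1.8]
gripper_width: 0.27
grasp_force: 59.2
```

arm_command(
  rows=[
    [10,[0,0,-0.005],[0,0,0]],
    [10,[0,0,-0.005],[0,0,0]],
    [30,[0,0,-0.005],[0,0,0]],
    [44,[0,0,-0.005],[0,0,0]],
    [44,[0,0,-0.005],[0,0,0]],
    [44,[0,0,0.06],[0,0,0]],
    [44,[0,0,0.16],[0,0,0]],
    [44,[0,0,0.28],[0,0,0]],
    [44,[0,0,0.4],[0,0,0]],
    [44,[0,0,0.52],[0,0,0]],
    [44,[0,0,0.64],[0,0,0]],
    [44,[0,0,0.64],[0,0,0]],
  ],
)

```text
time: 31.47
tool_pos: [0.4848, 0.1862, 0.2385]
tool_rot: [0.004, 0.69, 0.724, 0.006]
contact_force: [0.3, -0.0, 1.5]
gripper_width: 0.516
grasp_force: 0.0
```

arm_command(
  rows=[
    [50,[0.1,0.03,0],[0,0,0.1]],
    [50,[0.2,0.06,0],[0,0,0.2]],
    [50,[0.3,0.09,0],[0,0,0.3]],
    [50,[0.4,0.12,0],[0,0,0.4]],
    [50,[0.5,0.15,0],[0,0,0.5]],
    [50,[0.647,0.187,0],[0,0,0.796]],
    [50,[0.647,0.187,0],[0,0,0.796]],
    [50,[0.647,0.187,0],[0,0,0.796]],
    [50,[0.647,0.187,0],[0,0,0.796]],
    [50,[0.647,0.187,0],[0,0,0.796]],
    [50,[0.647,0.187,0],[0,0,0.796]],
    [50,[0.647,0.187,0],[0,0,0.796]],
  ],
)

```text
time: 32.47
tool_pos: [0.6747, 0.2414, 0.2283]
tool_rot: [-0.0, 0.138, 0.99, -0.0]
contact_force: [0.3, 0.1, 0.2]
gripper_width: 0.586
grasp_force: 0.0
```

Run:
```python
from h import *
f=reds('scene');w=grab('wrist'); s=monitor.state();print(s['tool_pos'],s['tool_rot'])
a=cv2.cvtColor(f['color'],cv2.COLOR_RGB2BGR)[170:320,190:460];b=cv2.cvtColor(w['color'],cv2.COLOR_RGB2BGR)
a=cv2.resize(a,(540,300));b=cv2.resize(b[:330],(540,278));cv2.imwrite('pics/c8.png',np.vstack([a,b]))
print([fproj(w,np.r_[s['tool_pos'][:2],z]).round(0) for z in(.101,.119)])
```

```text
scene [51, 98, 34, 48, 739] [ 68.2 122.7] [ 0.498 -0.886  0.141] 0.15
scene [1, 149, 8, 14, 40] [  5.  155.5] [ 0.706 -0.901  0.142] 0.15
scene [331, 224, 13, 18, 91] [336.2 232.4] [0.492 0.02  0.06 ] 0.066
scene [217, 233, 16, 16, 181] [224.5 241.2] [ 0.649 -0.244  0.06 ] 0.066
scene [372, 237, 8, 7, 42] [375.8 240.3] [0.488 0.13  0.061] 0.065
scene [368, 243, 10, 12, 43] [371.5 250.1] [0.491 0.121 0.036] 0.042
scene [620, 270, 8, 11, 55] [623.3 274.7] [0.392 0.704 0.146] 0.149
scene [629, 277, 9, 7, 20] [633.4 281. ] [0.399 0.728 0.146] 0.149
scene [613, 299, 19, 16, 97] [620.  307.4] [0.486 0.705 0.146] 0.15
scene [391, 302, 9, 13, 86] [395.  307.5] [0.679 0.244 0.117] 0.123
scene [258, 304, 49, 40, 1050] [282.2 323.6] [0.792 0.003 0.02 ] 0.027
scene [606, 331, 19, 18, 110] [612.9 340.8] [0.577 0.698 0.146] 0.15
[0.6746914  0.24134736 0.22866798] [-6.22392811e-05  1.37206041e-01  9.90542527e-01 -3.21746752e-05]
[array([321., 227.]), array([321., 234.])]
```

View pics/c8.png

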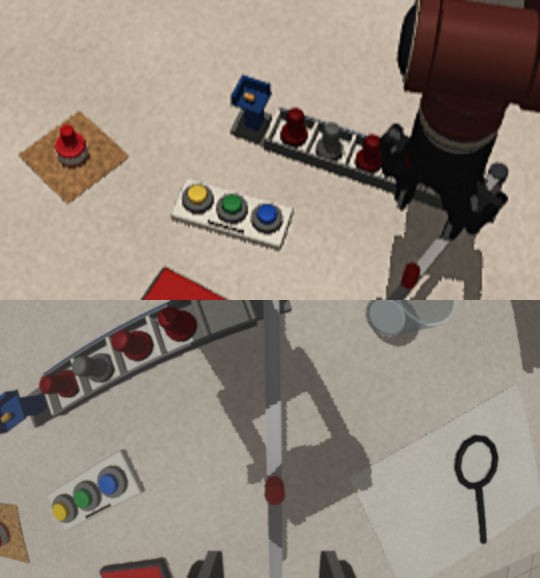

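The composite shows stamps, grey, stamp and stamp in the tray, with the ink upright on the coaster. The knob is under the gripper at wrist pixel (325,225).

arm_command(
  rows=[
    [50,[0.008,0.0,-0.12],[0,0,0]],
    [50,[0.008,0.0,-0.24],[0,0,0]],
    [50,[0.008,0.0,-0.34],[0,0,0]],
    [50,[0.008,0.0,-0.42],[0,0,0]],
    [50,[0.008,0.0,-0.452],[0,0,0]],
    [50,[0.008,0.0,-0.452],[0,0,0]],
    [50,[0.008,0,-0.452],[0,0,0]],
    [5,[0.008,0,-0.452],[0,0,0]],
    [5,[0.008,0,-0.452],[0,0,0]],
    [5,[0.008,0,-0.452],[0,0,0]],
    [5,[0.008,0,-0.452],[0,0,0]],
    [5,[0.008,0,-0.452],[0,0,0]],
  ],
)

```text
time: 33.57
tool_pos: [0.6787, 0.2418, 0.0964]
tool_rot: [0.002, 0.136, 0.991, 0.001]
contact_force: [-0.8, -0.3, 6.0]
gripper_width: 0.182
grasp_force: 58.4
```

Run:
```python
from h import *
s=monitor.state();p=s['tool_pos'];print(p,s['gripper_width'],s['contact_force'])
H=np.array([.476,.2965]);v=p[:2]-H;print(np.hypot(*v),np.arctan2(v[0],-v[1])-.049)
arc(H,p[:2],-.6,10);print();q=v;c,s_=np.cos(-.6),np.sin(-.6)
arc(H,H+np.array([c*v[0]-s_*v[1],s_*v[0]+c*v[1]]),-.5,10)
```

```text
[0.67874488 0.24184305 0.09640294] 0.182329772398727 [-0.75893442 -0.27935627  6.03255361]
0.20998301560103433 1.2584714846714176
[-0.012, -0.04] -0.038
[-0.027, -0.08] -0.076
[-0.044, -0.118] -0.115
[-0.063, -0.155] -0.153
[-0.084, -0.192] -0.191
[-0.108, -0.226] -0.229
[-0.133, -0.26] -0.267
[-0.161, -0.291] -0.306
[-0.19, -0.322] -0.344
[-0.221, -0.35] -0.382

[-0.027, -0.022] -0.032
[-0.055, -0.043] -0.064
[-0.085, -0.062] -0.095
[-0.115, -0.08] -0.127
[-0.146, -0.096] -0.159
[-0.178, -0.111] -0.191
[-0.21, -0.124] -0.223
[-0.243, -0.135] -0.255
[-0.277, -0.145] -0.286
[-0.311, -0.153] -0.318
```

arm_command(
  rows=[
    [5,[-0.012,-0.04,0],[0,0,-0.038]],
    [5,[-0.027,-0.08,0],[0,0,-0.076]],
    [5,[-0.044,-0.118,0],[0,0,-0.115]],
    [5,[-0.063,-0.155,0],[0,0,-0.153]],
    [5,[-0.084,-0.192,0],[0,0,-0.191]],
    [5,[-0.108,-0.226,0],[0,0,-0.229]],
    [5,[-0.133,-0.26,0],[0,0,-0.267]],
    [5,[-0.161,-0.291,0],[0,0,-0.306]],
    [5,[-0.19,-0.322,0],[0,0,-0.344]],
    [5,[-0.221,-0.35,0],[0,0,-0.382]],
  ],
)

```text
time: 34.4
tool_pos: [0.6121, 0.1369, 0.0964]
tool_rot: [0.001, 0.424, 0.906, 0.002]
contact_force: [-1.9, 2.8, 8.1]
gripper_width: 0.187
grasp_force: 59.4
```

arm_command(
  rows=[
    [5,[-0.027,-0.022,0],[0,0,-0.032]],
    [5,[-0.055,-0.043,0],[0,0,-0.064]],
    [5,[-0.085,-0.062,0],[0,0,-0.095]],
    [5,[-0.115,-0.08,0],[0,0,-0.127]],
    [5,[-0.146,-0.096,0],[0,0,-0.159]],
    [5,[-0.178,-0.111,0],[0,0,-0.191]],
    [5,[-0.21,-0.124,0],[0,0,-0.223]],
    [5,[-0.243,-0.135,0],[0,0,-0.255]],
    [5,[-0.277,-0.145,0],[0,0,-0.286]],
    [5,[-0.311,-0.153,0],[0,0,-0.318]],
    [5,[-0.311,-0.153,0],[0,0,-0.318]],
    [5,[-0.311,-0.153,0],[0,0,-0.318]],
  ],
)

```text
time: 35.4
tool_pos: [0.5188, 0.0915, 0.0963]
tool_rot: [0.001, 0.634, 0.774, 0.002]
contact_force: [-1.8, 3.0, 8.5]
gripper_width: 0.186
grasp_force: 59.5
```

Run:
```python
from h import *
s=monitor.state();p=s['tool_pos'];print(p,s['gripper_width'],s['contact_force'])
H=np.array([.476,.2965]);v=p[:2]-H;a=np.arctan2(v[0],-v[1])-.049;print(np.hypot(*v),a)
arc(H,p[:2],-a-.0,8)
arc(H,p[:2],-a-.02,1)
```

```text
[0.51884519 0.09148551 0.09633035] 0.18577540931595496 [-1.76919122  2.96567098  8.5428265 ]
0.20944367396951336 0.15702098777878465
[-0.013, -0.003] -0.012
[-0.027, -0.005] -0.025
[-0.04, -0.007] -0.037
[-0.054, -0.009] -0.05
[-0.068, -0.011] -0.062
[-0.081, -0.012] -0.075
[-0.095, -0.013] -0.087
[-0.109, -0.014] -0.1
[-0.123, -0.014] -0.113
```

arm_command(
  rows=[
    [5,[-0.013,-0.003,0],[0,0,-0.012]],
    [5,[-0.027,-0.005,0],[0,0,-0.025]],
    [5,[-0.04,-0.007,0],[0,0,-0.037]],
    [5,[-0.054,-0.009,0],[0,0,-0.05]],
    [5,[-0.068,-0.011,0],[0,0,-0.062]],
    [5,[-0.081,-0.012,0],[0,0,-0.075]],
    [5,[-0.095,-0.013,0],[0,0,-0.087]],
    [5,[-0.105,-0.014,0],[0,0,-0.1]],
    [5,[-0.109,-0.014,0],[0,0,-0.1]],
    [5,[-0.109,-0.014,0],[0,0,-0.1]],
  ],
)

```text
time: 36.23
tool_pos: [0.4868, 0.0874, 0.0963]
tool_rot: [0.001, 0.692, 0.722, 0.003]
contact_force: [-1.3, 4.0, 8.1]
gripper_width: 0.183
grasp_force: 60.1
```

arm_command(
  rows=[
    [5,[-0.004,0,0],[0,0,0]],
    [5,[-0.008,0,0],[0,0,0]],
    [5,[-0.012,0,0],[0,0,0]],
    [5,[-0.012,0,0],[0,0,0]],
  ],
)

```text
time: 36.57
tool_pos: [0.4866, 0.0874, 0.0965]
tool_rot: [0.004, 0.693, 0.721, 0.006]
contact_force: [14.2, 5.7, -3.6]
gripper_width: 0.186
grasp_force: 59.3
```

arm_command(
  rows=[
    [5,[-0.004,0,0],[0,0,0]],
    [5,[-0.008,0,0],[0,0,0]],
    [5,[-0.008,0,0],[0,0,0]],
  ],
)

```text
time: 36.82
tool_pos: [0.4864, 0.0874, 0.0966]
tool_rot: [0.007, 0.693, 0.721, 0.009]
contact_force: [24.5, 5.9, -10.9]
gripper_width: 0.187
grasp_force: 59.0
```

The knob stays at x=0.4865 under 24 N, well above the pawl's 7 N, so the bar is against its shut stop. I'll relieve the force and release.

arm_command(
  rows=[
    [5,[0.008,0,0],[0,0,0]],
    [5,[0.015,0,0],[0,0,0]],
    [30,[0.015,0,0],[0,0,0]],
    [50,[0.015,0,0],[0,0,0]],
    [50,[0.015,0,0],[0,0,0]],
    [50,[0.015,0,0.1],[0,0,0]],
    [50,[0.015,0,0.22],[0,0,0]],
    [50,[0.015,0,0.34],[0,0,0]],
    [0,[0.015,0,0.34],[0,0,0]],
    [0,[0.015,0,0.34],[0,0,0]],
    [0,[0.015,0,0.34],[0,0,0]],
    [0,[0.015,0,0.34],[0,0,0]],
  ],
)

```text
time: 37.82
tool_pos: [0.4821, 0.0862, 0.1932]
tool_rot: [-0.001, 0.692, 0.722, -0.001]
contact_force: [0.3, -0.4, -1.6]
gripper_width: 0.017
grasp_force: 0.0
```

arm_command(
  rows=[
    [0,[0.12,-0.1,0],[0,0,0]],
    [0,[0.24,-0.2,0],[0,0,0]],
    [0,[0.36,-0.3,0],[0,0,0]],
    [0,[0.48,-0.4,0],[0,0,0]],
    [0,[0.513,-0.463,0],[0,0,0]],
    [0,[0.513,-0.463,0],[0,0,0]],
    [0,[0.513,-0.463,0],[0,0,0]],
    [0,[0.513,-0.463,0],[0,0,0]],
    [0,[0.513,-0.463,0],[0,0,0]],
  ],
)

```text
time: 38.57
tool_pos: [0.6361, -0.0516, 0.194]
tool_rot: [-0.001, 0.692, 0.722, -0.001]
contact_force: [-0.4, -0.2, 0.5]
gripper_width: -0.001
grasp_force: 0.0
```

Run:
```python
from h import *
g=reds('scene');f=reds('top');w=grab('wrist'); s=monitor.state();print(s['tool_pos'],s['tool_rot'],s['gripper_width'])
cv=lambda f:cv2.cvtColor(f['color'],cv2.COLOR_RGB2BGR)
a=cv2.resize(cv(g)[180:300,240:450],(700,400),interpolation=cv2.INTER_CUBIC);b=cv2.resize(cv(w)[80:480,150:490],(221,260));b2=cv2.resize(cv(f)[200:320,170:350],(390,260))
b=np.hstack([b,b2]);b=np.hstack([b,np.zeros((260,700-b.shape[1],3),np.uint8)]);im=np.vstack([a,b]);cv2.imwrite('pics/c9.png',cv2.resize(im,None,fx=.9,fy=.9,interpolation=cv2.INTER_AREA))
C=cloud(f);hsv=cv2.cvtColor(f['color'],cv2.COLOR_RGB2HSV)
print([fproj(w,np.r_[s['tool_pos'][:2],z]).round(0) for z in(.036,)])
W=cv2.cvtColor(w['color'],cv2.COLOR_RGB2HSV)
for n,a,b in(('yel',20,35),('gre',50,85),('blu',105,125)):
    m=(W[...,0]>a)&(W[...,0]<b)&(W[...,1]>120)&(W[...,2]>60);k,l,st,c=cv2.connectedComponentsWithStats(m.astype(np.uint8))
    for i in range(1,k):
        if st[i,4]>120: print(n,st[i],c[i].round(1),fe(w,*c[i],.036).round(4))
```

```text
scene [51, 100, 34, 46, 737] [ 68.3 122.9] [ 0.499 -0.885  0.141] 0.15
scene [368, 132, 14, 11, 44] [374.8 136.1] [ 0.073 -0.024  0.018] 0.026
scene [2, 149, 7, 14, 42] [  5.1 155.6] [ 0.706 -0.902  0.141] 0.148
scene [360, 221, 8, 12, 75] [363.7 226.5] [0.491 0.092 0.115] 0.123
scene [217, 233, 16, 16, 181] [224.5 241.2] [ 0.648 -0.244  0.06 ] 0.067
scene [369, 250, 9, 5, 25] [372.4 251.8] [0.5  0.13 0.02] 0.025
scene [389, 257, 9, 5, 26] [393.  259.2] [0.497 0.189 0.019] 0.023
scene [620, 270, 18, 14, 78] [626.  276.5] [0.395 0.71  0.147] 0.15
scene [613, 299, 16, 16, 90] [618.7 306.9] [0.486 0.703 0.146] 0.15
scene [258, 304, 49, 41, 1047] [282.2 323.6] [0.792 0.004 0.02 ] 0.028
scene [606, 331, 19, 18, 116] [612.8 340.5] [0.576 0.698 0.146] 0.15
top [290, 154, 12, 26, 201] [294.5 165.8] [0.794 0.044 0.022] 0.03
top [401, 215, 17, 17, 214] [409.  223.1] [ 0.643 -0.245  0.064] 0.072
top [0, 237, 18, 18, 122] [  9.5 247. ] [0.562 0.694 0.145] 0.15
top [0, 276, 12, 17, 81] [  4.5 284.4] [0.476 0.697 0.144] 0.15
top [267, 278, 8, 9, 49] [270.8 282. ] [0.485 0.091 0.119] 0.125
top [229, 289, 14, 6, 55] [235.6 291.3] [0.472 0.187 0.06 ] 0.066
top [252, 288, 14, 6, 55] [258.6 290.3] [0.474 0.131 0.061] 0.067
top [0, 320, 5, 11, 19] [  0.9 325.4] [0.383 0.699 0.141] 0.147
top [313, 454, 22, 13, 80] [321.6 460.3] [ 0.071 -0.02   0.025] 0.036
[ 0.636582   -0.05152259  0.19536582] [-4.37007460e-05  6.91835007e-01  7.22055622e-01  4.63578609e-06] -3.1796148291339195e-05
[array([322., 215.])]
yel [315 199  30  31 720] [329.3 214.1] [ 0.6423 -0.0504  0.036 ]
gre [311 145  29  29 646] [325.4 158.7] [ 0.6369 -0.0036  0.036 ]
blu [305  86  32  31 740] [320.7 101. ] [0.631  0.0433 0.036 ]
blu [114 193  48  49 327] [130.8 226.9] [ 0.458  -0.0688  0.036 ]
blu [152 200  18  28 302] [162.  215.4] [ 0.4924 -0.0567  0.036 ]
blu [133 210  13  18 152] [138.2 219. ] [ 0.4671 -0.0608  0.036 ]
```

View pics/c9.png

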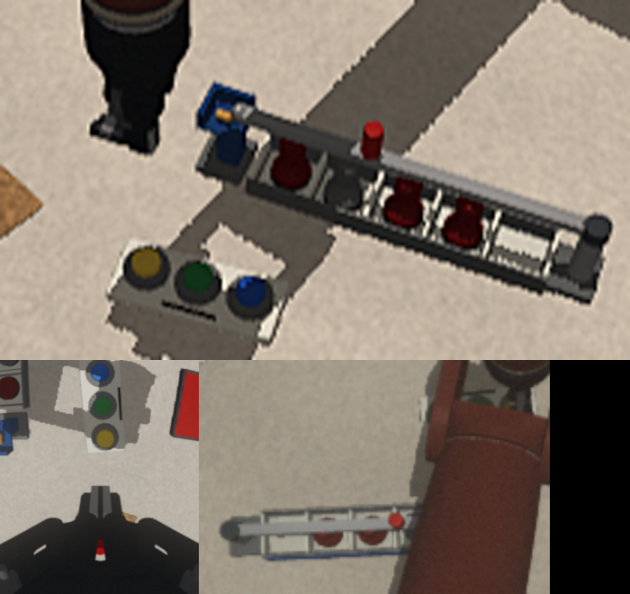

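The bar's nose sits in the catch, with the knob at (0.485,0.091), about 0 rad. All four stamps are standing in the tray. The wrist view gives the key positions, so I'll press yellow.

arm_command(
  rows=[
    [0,[0.018,0,-0.1],[0,0,0]],
    [0,[0.018,0,-0.22],[0,0,0]],
    [0,[0.018,0,-0.34],[0,0,0]],
    [0,[0.018,0,-0.44],[0,0,0]],
    [0,[0.018,0,-0.5],[0,0,0]],
    [0,[0.018,0,-0.52],[0,0,0]],
    [0,[0.018,0,-0.535],[0,0,0]],
    [0,[0.018,0,-0.55],[0,0,0]],
    [0,[0.018,0,-0.555],[0,0,0]],
    [0,[0.018,0,-0.555],[0,0,0]],
    [0,[0.018,0,-0.555],[0,0,0]],
  ],
)

```text
time: 39.63
tool_pos: [0.6436, -0.0524, 0.0307]
tool_rot: [0.001, 0.692, 0.722, 0.001]
contact_force: [-3.4, 2.1, 4.2]
gripper_width: 0.001
grasp_force: 2.2
```

Nearly down; press a few mm more to reach the stop.

arm_command(
  rows=[
    [0,[0,0,-0.006],[0,0,0]],
    [0,[0,0,-0.012],[0,0,0]],
    [0,[0,0,-0.012],[0,0,0]],
    [0,[0,0,-0.012],[0,0,0]],
  ],
)

```text
time: 39.97
tool_pos: [0.6439, -0.0526, 0.0298]
tool_rot: [0.0, 0.692, 0.722, 0.0]
contact_force: [-10.3, 3.2, 20.0]
gripper_width: 0.001
grasp_force: 9.7
```

arm_command(
  rows=[
    [0,[0,0,0.04],[0,0,0]],
    [0,[0,0,0.12],[0,0,0]],
    [0,[0,0,0.22],[0,0,0]],
    [0,[-0.012,0.1,0.25],[0,0,0]],
    [0,[-0.024,0.21,0.25],[0,0,0]],
    [0,[-0.037,0.314,0.25],[0,0,0]],
    [0,[-0.037,0.314,0.25],[0,0,0]],
    [0,[-0.037,0.314,0.25],[0,0,0]],
    [0,[-0.037,0.314,0.25],[0,0,0]],
  ],
)

```text
time: 40.72
tool_pos: [0.632, 0.0412, 0.1004]
tool_rot: [0.001, 0.692, 0.722, 0.0]
contact_force: [-0.2, 0.7, -0.2]
gripper_width: 0.002
grasp_force: 0.0
```

arm_command(
  rows=[
    [0,[0,0,-0.1],[0,0,0]],
    [0,[0,0,-0.17],[0,0,0]],
    [0,[0,0,-0.21],[0,0,0]],
    [0,[0,0,-0.23],[0,0,0]],
    [0,[0,0,-0.24],[0,0,0]],
    [0,[0,0,-0.25],[0,0,0]],
    [0,[0,0,-0.25],[0,0,0]],
    [0,[0,0,-0.25],[0,0,0]],
    [0,[0,0,-0.25],[0,0,0]],
  ],
)

```text
time: 41.47
tool_pos: [0.6309, 0.0402, 0.0297]
tool_rot: [-0.001, 0.692, 0.721, -0.002]
contact_force: [-17.1, -1.4, 23.3]
gripper_width: -0.003
grasp_force: 11.5
```

arm_command(
  rows=[
    [0,[0,0,0.04],[0,0,0]],
    [0,[0,0,0.12],[0,0,0]],
    [0,[0,0,0.22],[0,0,0]],
    [0,[0.006,-0.05,0.25],[0,0,0]],
    [0,[0.018,-0.152,0.25],[0,0,0]],
    [0,[0.018,-0.152,0.25],[0,0,0]],
    [0,[0.018,-0.152,0.25],[0,0,0]],
    [0,[0.018,-0.152,0.25],[0,0,0]],
  ],
)

```text
time: 42.13
tool_pos: [0.6368, -0.0047, 0.0998]
tool_rot: [-0.0, 0.693, 0.721, -0.0]
contact_force: [0.3, 0.0, 0.2]
gripper_width: -0.001
grasp_force: 0.0
```

arm_command(
  rows=[
    [0,[0,0,-0.1],[0,0,0]],
    [0,[0,0,-0.17],[0,0,0]],
    [0,[0,0,-0.21],[0,0,0]],
    [0,[0,0,-0.23],[0,0,0]],
    [0,[0,0,-0.24],[0,0,0]],
    [0,[0,0,-0.25],[0,0,0]],
    [0,[0,0,-0.25],[0,0,0]],
    [0,[0,0,-0.25],[0,0,0]],
    [0,[0,0,-0.25],[0,0,0]],
  ],
)

```text
time: 42.88
tool_pos: [0.6354, -0.0033, 0.0297]
tool_rot: [-0.003, 0.692, 0.722, -0.002]
contact_force: [-19.0, 1.5, 26.5]
gripper_width: 0.002
grasp_force: 13.2
```

arm_command(
  rows=[
    [0,[0,0,0.04],[0,0,0]],
    [0,[0,0,0.12],[0,0,0]],
    [0,[0,0,0.24],[0,0,0]],
    [0,[0,0,0.36],[0,0,0]],
    [0,[0,0,0.48],[0,0,0]],
    [0,[0.3,0.0,0.6],[0,0,0]],
    [0,[0.3,0.0,0.6],[0,0,0]],
    [0,[0.3,0,0.6],[0,0,0]],
    [0,[0.3,0,0.6],[0,0,0]],
    [0,[0.3,0,0.6],[0,0,0]],
  ],
)

```text
time: 43.72
tool_pos: [0.7272, -0.0037, 0.2054]
tool_rot: [0.0, 0.692, 0.722, 0.0]
contact_force: [-0.0, 1.2, -0.5]
gripper_width: 0.002
grasp_force: 0.0
```

Run:
```python
from h import *
g=reds('scene');print(monitor.state()['tool_pos'])
a=cv2.cvtColor(g['color'],cv2.COLOR_RGB2BGR)[170:320,190:460];cv2.imwrite('pics/c10.png',cv2.resize(a,(780,433),interpolation=cv2.INTER_CUBIC))
```

```text
scene [51, 100, 33, 46, 744] [ 68.2 122.8] [ 0.499 -0.886  0.141] 0.15
scene [370, 134, 20, 11, 51] [378.4 138.3] [ 0.078 -0.01   0.019] 0.027
scene [1, 150, 8, 14, 42] [  5.  155.7] [ 0.706 -0.902  0.143] 0.15
scene [360, 221, 8, 12, 77] [363.5 226.4] [0.492 0.092 0.115] 0.121
scene [217, 233, 16, 16, 180] [224.4 241.2] [ 0.649 -0.244  0.06 ] 0.065
scene [332, 236, 9, 6, 34] [336.1 238.4] [0.501 0.023 0.021] 0.031
scene [372, 249, 7, 6, 25] [374.6 251.8] [0.498 0.136 0.022] 0.031
scene [389, 256, 10, 6, 32] [393.6 258.6] [0.496 0.189 0.02 ] 0.027
scene [620, 270, 17, 14, 73] [625.8 276.7] [0.395 0.71  0.146] 0.15
scene [613, 299, 19, 16, 99] [619.8 307.1] [0.485 0.705 0.146] 0.15
scene [258, 304, 49, 41, 1041] [282.2 323.6] [0.792 0.003 0.02 ] 0.027
scene [606, 331, 19, 18, 118] [613.  340.6] [0.576 0.698 0.146] 0.15
[ 0.72619139 -0.00366618  0.20437259]
```

View pics/c10.png

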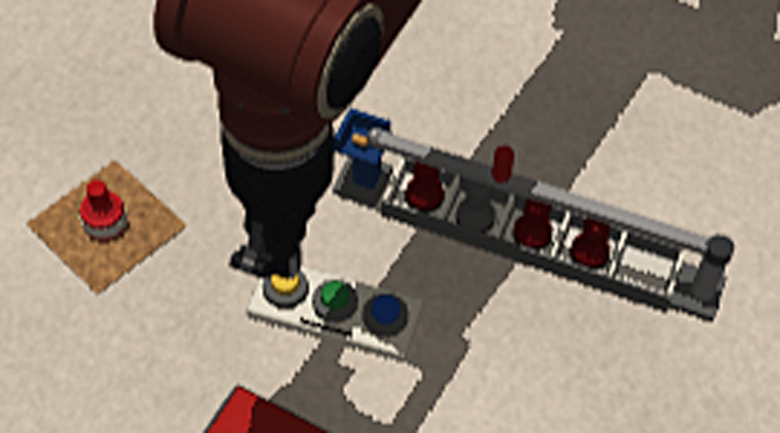

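The final view shows the bar in the catch at (365,138), the stamps and grey standing in the tray, the ink upright on the coaster at (100,215), and the robot clear. I'm handing in.

```bash
python3 -c "
from plant import manip
print(manip.job_done())"
```

```text
the job is handed in; nothing more can be done
None
```

The job is done and handed in: the ink stands on the coaster, the three dark red desk stamps and the grey stamp each stand in their own compartment, the keeper bar is shut against its stop with its nose in the catch, and the yellow, blue and green keys were then each pressed fully down in that order; `job_done()` gave no verdict.

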